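# Length-check a batch of gauge bars on the comparator and put them away by size

## Robot

A 6-joint arm with a two-finger parallel gripper is mounted at the origin on the work surface. World frame = base frame: x ahead of the robot, y to its left, z up, the work surface at z = 0. Lengths are in m, angles in rad, forces in N, time in s.
With the tool pointing down it reaches from about 0.375 to 0.975 m from the base axis. Payload 3.8 kg.
Tool frame: the origin (TCP) lies midway between the tips of the shut fingers; the grasp point (between the pads) lies 19 mm behind it; z points along the fingers, y is the line along which they close (so a half turn about z gives the same grasp; the last joint's range is limited). The gripper opens to 85 mm and grips with 20 to 120 N. Pads are 22 mm wide; open, the fingers measure 114 mm over their backs; the gripper's body (76 mm by 85 mm) begins 54 mm behind the grasp point. The pads swing forward as they close: fully open they stand 13 mm farther back than shut.
Start: joints at [-1.256, 0.264, 1.604, -0, 1.274, -0.037], TCP at [0.233, -0.634, 0.231] pointing down, gripper open.
Joint ranges: [-2.63, 2.63], [-0.94, 2.18], [0.31, 2.57], [-1.31, 4.45], [0, 2.66], [-2.55, 2.55]. Speed limits (rad/s): [2.57, 2.57, 3.14, 3.14, 3.14, 3.14].

## Interface

Orientations are given as a rotation vector (axis times angle).
In Python, from workcell import * gives the robot as it stands. The module is installed in compiled form; this text tells all that it offers.
- The arm moves only by the tool apply_moves, never from a script. Its arguments are lists of equal length, an entry for each row: "fingers": the opening, from 0 (shut) to 1 (fully open); "travel": the shift along the tool's x, y, z normalised to -1 to 1, where 1 is 0.05 m, a list of three; "rotation": the turn, a rotation vector about the tool's x, y, z normalised to -1 to 1, where 1 is 6 degrees, a list of three. In form: {"fingers": [fingers, ...], "travel": [[dx, dy, dz], ...], "rotation": [[ax, ay, az], ...]}. A call has 1 to 12 rows; each row shifts and turns the commanded pose from where the row before left it, along the tool's axes as they then stand; what a row does not reach is not made up. A row lasts 1/10 s, in which the tool goes at most 50 mm and 8.59 degrees, less where a joint would pass 70% of its speed; a pose out of reach is approached as far as the arm can. A call with a number of a shift or a turn outside -1 to 1 is refused whole. A call with a gripper value outside its range is refused whole. The fingers move at their own pace and stop on an object; "newtons" is the grip in N (left out, the last holds). Time passes only in rows, so rows that do not move let the fingers close. It gives the time, the measured TCP pose, the force, the opening and the grip force at its end, in the units of the state.
- read_state(): the state, without advancing time (a new reading comes with each control period).
- read_camera(name): name is "scene" or "top" or "wrist"; returns a dict with "image" (480x640x3 uint8, red, green, blue), "fx", "fy", "cx", "cy" (pixels), "k1" (the pictures are not rectified: a ray, as slopes to the right and down, at radius r is drawn at 1 + k1 r^2 times it, then the intrinsics apply), "extrinsics" (4x4, takes a point from world to camera coordinates). Camera axes: x right, y down, z forward; pixel columns grow to the right and rows downward; lengths in m; the calibration is good to about 2 mm. A picture is of the moment at which its call begins. There is no depth.
- finish_job(): hands the job in; it is judged then, once.
Trained networks look in the newest picture that a camera, given by its name, has taken for a name from the list of things; names that differ only in an ending like _2 or _b are one class to them, and where a whole thing is asked for, a point or a joint stands for the part that bears it (a point fixed in the world has none). Each returns a list of dicts, best first, with "p" (0 to 1); they miss things now and then, are a little off and sometimes report something else, mostly with a low value. They report only what shows in the picture. A call takes as long as a camera call. They do not tell look-alikes from the thing itself.
- regions_of(camera, name): "mask" (480x640 bool, what is visible of it) and "bbox" ([left, top, width, height] in pixels, round what is visible of it).
- tip_of(camera, name): "location" ([column, row] in pixels: a listed point, or the origin of a listed thing).
The state is a dict: "time": time; "q": joint angles; "joint_vel": joint speeds; "joint_torque": joint torques, N m; "tool_pos": TCP position; "tcp_rot": TCP orientation; "wrist_force": force on the tool from outside, world axes, zero at the start; "torque": the same for the moment, N m; "width": opening from 0.0 (shut) to 1.0 (fully open); "grip_force": force on a finger pad.
Only numpy, scipy, OpenCV 4.12 (cv2) and the standard library are available. Lean on these libraries where they do the work, as an engineer would, in place of code of your own. Each camera call takes 0.05 s, during which the arm holds its last target. There are 200 camera calls.

## Task

Lay every steel gauge bar that is on the bench flat in a lane of its own on the comparator bed, pushed fully home with its end against the end fence and its side against its lane's side rail. With all of them home, press the foot-switch pedal down to its stop and hold it there for two seconds to take the reading, then let it come up. Then put each bar away in the tray that matches its length, lying flat on the tray floor across the row, and leave the mouse, the sensor and the blue box undisturbed.

Things in the scene. Friction and masses are not known exactly. Their poses are not given: they have to be found in the camera images.
- bar_s1: a short (40 mm long) plain steel gauge bar, square section 18 x 18 mm, 101 g nominal; may be absent. Origin at its middle (9 mm above what it lies on); its x axis runs along its length.
- bar_s2: a short (40 mm long) plain steel gauge bar, square section 18 x 18 mm, 101 g nominal; may be absent. Origin at its middle (9 mm above what it lies on); its x axis runs along its length.
- bar_m1: a medium (55 mm long) plain steel gauge bar, square section 18 x 18 mm, 139 g nominal; may be absent. Origin at its middle (9 mm above what it lies on); its x axis runs along its length.
- bar_m2: a medium (55 mm long) plain steel gauge bar, square section 18 x 18 mm, 139 g nominal; may be absent. Origin at its middle (9 mm above what it lies on); its x axis runs along its length.
- bar_l1: a long (70 mm long) plain steel gauge bar, square section 18 x 18 mm, 177 g nominal; may be absent. Origin at its middle (9 mm above what it lies on); its x axis runs along its length.
- bed: fixed aluminium comparator bed 140 x 275 mm, top 15 mm above the bench, 5 lanes side by side, pitch 52 mm. At its far (+x) end a steel fence 6 mm high crosses all lanes; each lane has a steel side rail 6 mm high, 6 thick, 60 long at its +y side. Behind the fence: white reading head, top 55 mm above the bench. Origin on the bench under it; x points to the fence, y to the rails' side.
- lane0 (a point): registration corner of lane 0: where the fence's face, this lane's rail face and the bed's top meet. Axes as the bed's: x points into the fence, y into the rail, z up. The lane's free space is on the -x, -y side: a bar that is fully home lies with its length along x, its middle at x = -length/2, y = -9 mm, z = +9 mm.
- lane1 (a point): registration corner of lane 1: where the fence's face, this lane's rail face and the bed's top meet. Axes as the bed's: x points into the fence, y into the rail, z up. The lane's free space is on the -x, -y side: a bar that is fully home lies with its length along x, its middle at x = -length/2, y = -9 mm, z = +9 mm.
- lane2 (a point): registration corner of lane 2: where the fence's face, this lane's rail face and the bed's top meet. Axes as the bed's: x points into the fence, y into the rail, z up. The lane's free space is on the -x, -y side: a bar that is fully home lies with its length along x, its middle at x = -length/2, y = -9 mm, z = +9 mm.
- lane3 (a point): registration corner of lane 3: where the fence's face, this lane's rail face and the bed's top meet. Axes as the bed's: x points into the fence, y into the rail, z up. The lane's free space is on the -x, -y side: a bar that is fully home lies with its length along x, its middle at x = -length/2, y = -9 mm, z = +9 mm.
- lane4 (a point): registration corner of lane 4: where the fence's face, this lane's rail face and the bed's top meet. Axes as the bed's: x points into the fence, y into the rail, z up. The lane's free space is on the -x, -y side: a bar that is fully home lies with its length along x, its middle at x = -length/2, y = -9 mm, z = +9 mm.
- pedal (a joint): foot-switch pedal angle, rad: 0 = up (rest), 0.20 = down on its stop. Spring: about 3 N at pedal_pad starts it, about 10 N on the stop; springs back. The foot switch stands fixed on the bench: grey housing 150 x 100 mm, steel pedal plate 105 x 80 mm with ribbed black rubber tread, hinged at its far (+x) end, free end towards the robot.
- pedal_pad (a point): the place to press: middle of the pedal plate's width, on its top face, 85 mm from the hinge line (20 mm from the free end); moves with the pedal, about 57 mm above the bench when up and 17 mm lower on the stop. Its x axis points to the hinge when seen from above.
- tray_s: fixed open grey tray, one row for the short (40 mm long) bars: inside 48 mm (its x, along the bars) by 120 mm (its y, along the row), walls 4 mm thick, standing 7 mm over its floor. Origin at the centre of its underside, 3 mm above the bench on a cork liner; inner floor at z = +4 mm. Bars lie across the row (bar x along tray x), up to two side by side, e.g. at y = +27 and -27 mm.
- tray_m: fixed open grey tray, one row for the medium (55 mm long) bars: inside 63 mm (its x, along the bars) by 120 mm (its y, along the row), walls 4 mm thick, standing 7 mm over its floor. Origin at the centre of its underside, 3 mm above the bench on a cork liner; inner floor at z = +4 mm. Bars lie across the row (bar x along tray x), up to two side by side, e.g. at y = +27 and -27 mm.
- tray_l: fixed open grey tray, one row for the long (70 mm long) bars: inside 78 mm (its x, along the bars) by 120 mm (its y, along the row), walls 4 mm thick, standing 7 mm over its floor. Origin at the centre of its underside, 3 mm above the bench on a cork liner; inner floor at z = +4 mm. Bars lie across the row (bar x along tray x), up to two side by side, e.g. at y = +27 and -27 mm.
- accelerometer: bystander: steel sensor 11 mm radius on a 34 mm brass block, 52 mm high; origin under its centre
- mouse: bystander: black computer mouse 62 x 105 mm, 33 mm high; origin under its centre
- signal_box: bystander: blue signal conditioner box 90 x 120 x 67 mm; origin under its centre
Things that resemble listed ones, but are neither listed nor needed, are in the scene too. Leave any black, orange or purple look-alike of the tray_l alone.

How it is judged:
On the way, in this order (a step that is already met when the one before it is completed fails the run):
1. every bar lies fully home against the fence and rail of a lane, the pedal still up (x of bar_s1 in the frame of lane0 between -0.022 and -0.018 m and z of bar_s1 in the frame of lane0 between 0.006 and 0.012 m and angle between the x axis of each of bar_s1, bar_s2, bar_m1, bar_m2, bar_l1 and the x axis of lane0, either way round below 0.04 rad and (y of bar_s1 in the frame of lane0 between -0.011 and -0.007 m or y of bar_s1 in the frame of lane1 between -0.011 and -0.007 m or y of bar_s1 in the frame of lane2 between -0.011 and -0.007 m or y of bar_s1 in the frame of lane3 between -0.011 and -0.007 m or y of bar_s1 in the frame of lane4 between -0.011 and -0.007 m) and x of bar_s2 in the frame of lane0 between -0.022 and -0.018 m and z of bar_s2 in the frame of lane0 between 0.006 and 0.012 m and (y of bar_s2 in the frame of lane0 between -0.011 and -0.007 m or y of bar_s2 in the frame of lane1 between -0.011 and -0.007 m or y of bar_s2 in the frame of lane2 between -0.011 and -0.007 m or y of bar_s2 in the frame of lane3 between -0.011 and -0.007 m or y of bar_s2 in the frame of lane4 between -0.011 and -0.007 m) and x of bar_m1 in the frame of lane0 between -0.0295 and -0.0255 m and z of bar_m1 in the frame of lane0 between 0.006 and 0.012 m and (y of bar_m1 in the frame of lane0 between -0.011 and -0.007 m or y of bar_m1 in the frame of lane1 between -0.011 and -0.007 m or y of bar_m1 in the frame of lane2 between -0.011 and -0.007 m or y of bar_m1 in the frame of lane3 between -0.011 and -0.007 m or y of bar_m1 in the frame of lane4 between -0.011 and -0.007 m) and x of bar_m2 in the frame of lane0 between -0.0295 and -0.0255 m and z of bar_m2 in the frame of lane0 between 0.006 and 0.012 m and (y of bar_m2 in the frame of lane0 between -0.011 and -0.007 m or y of bar_m2 in the frame of lane1 between -0.011 and -0.007 m or y of bar_m2 in the frame of lane2 between -0.011 and -0.007 m or y of bar_m2 in the frame of lane3 between -0.011 and -0.007 m or y of bar_m2 in the frame of lane4 between -0.011 and -0.007 m) and x of bar_l1 in the frame of lane0 between -0.037 and -0.033 m and z of bar_l1 in the frame of lane0 between 0.006 and 0.012 m and (y of bar_l1 in the frame of lane0 between -0.011 and -0.007 m or y of bar_l1 in the frame of lane1 between -0.011 and -0.007 m or y of bar_l1 in the frame of lane2 between -0.011 and -0.007 m or y of bar_l1 in the frame of lane3 between -0.011 and -0.007 m or y of bar_l1 in the frame of lane4 between -0.011 and -0.007 m) and value of joint pedal below 0.05 rad), for 0.3 s.
2. with every bar still home, the pedal is held on its stop for at least 1 s (value of joint pedal above 0.185 rad and x of bar_s1 in the frame of lane0 between -0.022 and -0.018 m and z of bar_s1 in the frame of lane0 between 0.006 and 0.012 m and angle between the x axis of each of bar_s1, bar_s2, bar_m1, bar_m2, bar_l1 and the x axis of lane0, either way round below 0.04 rad and (y of bar_s1 in the frame of lane0 between -0.011 and -0.007 m or y of bar_s1 in the frame of lane1 between -0.011 and -0.007 m or y of bar_s1 in the frame of lane2 between -0.011 and -0.007 m or y of bar_s1 in the frame of lane3 between -0.011 and -0.007 m or y of bar_s1 in the frame of lane4 between -0.011 and -0.007 m) and x of bar_s2 in the frame of lane0 between -0.022 and -0.018 m and z of bar_s2 in the frame of lane0 between 0.006 and 0.012 m and (y of bar_s2 in the frame of lane0 between -0.011 and -0.007 m or y of bar_s2 in the frame of lane1 between -0.011 and -0.007 m or y of bar_s2 in the frame of lane2 between -0.011 and -0.007 m or y of bar_s2 in the frame of lane3 between -0.011 and -0.007 m or y of bar_s2 in the frame of lane4 between -0.011 and -0.007 m) and x of bar_m1 in the frame of lane0 between -0.0295 and -0.0255 m and z of bar_m1 in the frame of lane0 between 0.006 and 0.012 m and (y of bar_m1 in the frame of lane0 between -0.011 and -0.007 m or y of bar_m1 in the frame of lane1 between -0.011 and -0.007 m or y of bar_m1 in the frame of lane2 between -0.011 and -0.007 m or y of bar_m1 in the frame of lane3 between -0.011 and -0.007 m or y of bar_m1 in the frame of lane4 between -0.011 and -0.007 m) and x of bar_m2 in the frame of lane0 between -0.0295 and -0.0255 m and z of bar_m2 in the frame of lane0 between 0.006 and 0.012 m and (y of bar_m2 in the frame of lane0 between -0.011 and -0.007 m or y of bar_m2 in the frame of lane1 between -0.011 and -0.007 m or y of bar_m2 in the frame of lane2 between -0.011 and -0.007 m or y of bar_m2 in the frame of lane3 between -0.011 and -0.007 m or y of bar_m2 in the frame of lane4 between -0.011 and -0.007 m) and x of bar_l1 in the frame of lane0 between -0.037 and -0.033 m and z of bar_l1 in the frame of lane0 between 0.006 and 0.012 m and (y of bar_l1 in the frame of lane0 between -0.011 and -0.007 m or y of bar_l1 in the frame of lane1 between -0.011 and -0.007 m or y of bar_l1 in the frame of lane2 between -0.011 and -0.007 m or y of bar_l1 in the frame of lane3 between -0.011 and -0.007 m or y of bar_l1 in the frame of lane4 between -0.011 and -0.007 m)), for 1 s.
At the end, for the whole second after the job is handed in: Every bar lies flat on the floor of the tray of its own length, across the row within 0.35 rad, at rest and released; the pedal is up again. (On the way: bars count as home within 2 mm of fence and rail and within 0.04 rad of the lane; the pedal on its stop beyond 0.185 rad.) (x of bar_s1 in the frame of tray_s between -0.006 and 0.006 m and y of bar_s1 in the frame of tray_s between -0.054 and 0.054 m and z of bar_s1 in the frame of tray_s between 0.01 and 0.016 m and angle between the x axis of each of bar_s1, bar_s2 and the x axis of tray_s, either way round below 0.35 rad and linear speed of each of bar_s1, bar_s2, bar_m1, bar_m2, bar_l1 below 0.01 m/s and x of bar_s2 in the frame of tray_s between -0.006 and 0.006 m and y of bar_s2 in the frame of tray_s between -0.054 and 0.054 m and z of bar_s2 in the frame of tray_s between 0.01 and 0.016 m and x of bar_m1 in the frame of tray_m between -0.006 and 0.006 m and y of bar_m1 in the frame of tray_m between -0.054 and 0.054 m and z of bar_m1 in the frame of tray_m between 0.01 and 0.016 m and angle between the x axis of each of bar_m1, bar_m2 and the x axis of tray_m, either way round below 0.35 rad and x of bar_m2 in the frame of tray_m between -0.006 and 0.006 m and y of bar_m2 in the frame of tray_m between -0.054 and 0.054 m and z of bar_m2 in the frame of tray_m between 0.01 and 0.016 m and x of bar_l1 in the frame of tray_l between -0.006 and 0.006 m and y of bar_l1 in the frame of tray_l between -0.054 and 0.054 m and z of bar_l1 in the frame of tray_l between 0.01 and 0.016 m and angle between the x axis of bar_l1 and the x axis of tray_l, either way round below 0.35 rad and value of joint pedal below 0.03 rad); the robot touches nothing.
It fails at once if a bystander (mouse, sensor or blue box) is shifted by more than 20 mm or tipped (distance of any of accelerometer, mouse, signal_box from where it was at the start of the episode above 0.02 m or angle between any of accelerometer, mouse, signal_box's own z axis and vertical above 0.3 rad).
Of bar_s1, bar_s2, bar_m1, bar_m2, bar_l1 only 4 to 5 are there at a start; the rules pass over those that are not, and their reading is None.
At some moment in a run one of bar_s1, bar_s2, bar_m1, bar_m2, bar_l1 may be knocked a few centimetres aside while the robot is not near it.
Once in a run the grip may slacken for a moment while it holds something.
It also fails if it takes over 210 s, if anything falls off the work surface, if the arm or the gripper's body presses on something with over 40 N, if the wrist force passes 120 N, or if a joint passes its speed limit or range.

## Working session

There is one attempt and no reset: what is moved stays moved. The work goes in short steps, Python scripts to look and compute and a tool call to move; the robot and the scene stay as the last step left them, time stands still between calls to the robot, and variables do not carry over. Pictures are saved under pics/ and viewed, at most 14 in all, crops included, and the job is handed in when it is done.

Besides the shell and the picture viewer there is one more tool, called after "Request:" as name(argument=value, ...) on one line, values as JSON. apply_moves: Moves the arm, as the interface text tells. Scaled input: -1 to 1 covers 0.05 m each way for a shift and 6 degrees each way for a turn. Its arguments: {"type":"object","properties":{"fingers":{"type":"array","items":{"type":"number"}},"travel":{"type":"array","items":{"type":"array","items":{"type":"number"}}},"rotation":{"type":"array","items":{"type":"array","items":{"type":"number"}}},"newtons":{"type":"number"}},"required":["fingers","travel","rotation"]}

```bash
mkdir -p pics; cat > h.py <<'E'
from workcell import *
import numpy as np, cv2
from scipy.spatial.transform import Rotation as R
def cam(name,save=None):
    c=read_camera(name)
    if save: cv2.imwrite('pics/'+save+'.png',c['image'][:,:,::-1])
    return c
def K(c): return np.array([[c['fx'],0,c['cx']],[0,c['fy'],c['cy']],[0,0,1.]]),np.array([c['k1'],0,0,0,0.])
def proj(c,P):
    k,d=K(c);E=c['extrinsics'];r=cv2.Rodrigues(E[:3,:3])[0]
    return cv2.projectPoints(np.array(P,float).reshape(-1,3),r,E[:3,3],k,d)[0][:,0]
def back(c,uv,z):
    k,d=K(c);E=c['extrinsics']
    n=cv2.undistortPoints(np.array(uv,float).reshape(-1,1,2),k,d)[:,0]
    D=np.c_[n,np.ones(len(n))]@E[:3,:3]; o=-E[:3,:3].T@E[:3,3]
    return o+D*((z-o[2])/D[:,2])[:,None]
E
python3 - <<'E'
from h import *
for n in('scene','top','wrist'):
    c=cam(n,n+'0'); print(n,c['fx'],c['k1'],-c['extrinsics'][:3,:3].T@c['extrinsics'][:3,3],c['extrinsics'][2,:3])
s=read_state();print(s)
E
```

```text
scene 487.5213861444762 -0.07900289412518623 [ 0.96386608 -0.27791556  0.95400784] [-0.41527535  0.32937578 -0.84797286]
top 600.5049640638805 -0.15809488479488618 [0.40462734 0.05463222 1.3764629 ] [ 0.09868911  0.00784956 -0.99508735]
wrist 373.2706774397803 -0.05470716056592042 [ 0.30401413 -0.60718588  0.3711627 ] [-0.27848497 -0.10053281 -0.95516453]
{'time': 0.15, 'q': array([-1.25591088e+00,  2.64612139e-01,  1.60505348e+00, -1.98770852e-05,
        1.27371992e+00, -3.69125926e-02]), 'joint_vel': array([-0.00062125, -0.00169841, -0.00266154, -0.00030005,  0.00015534,
        0.00082711]), 'joint_torque': array([ 6.84050283e-04, -5.15904343e+01, -3.67959058e+01, -6.55865506e-05,
        8.02918483e-03,  4.05464641e-05]), 'tool_pos': array([ 0.23240323, -0.63312309,  0.23023013]), 'tcp_rot': array([-3.09136943e+00, -5.49456595e-01,  4.19486159e-04]), 'wrist_force': array([-0.33330171,  0.64700838, -0.28272496]), 'torque': array([0.0075295 , 0.02952555, 0.03802915]), 'grip_force': 0.0, 'width': 0.9979017932651212}
```

View pics/top0.png

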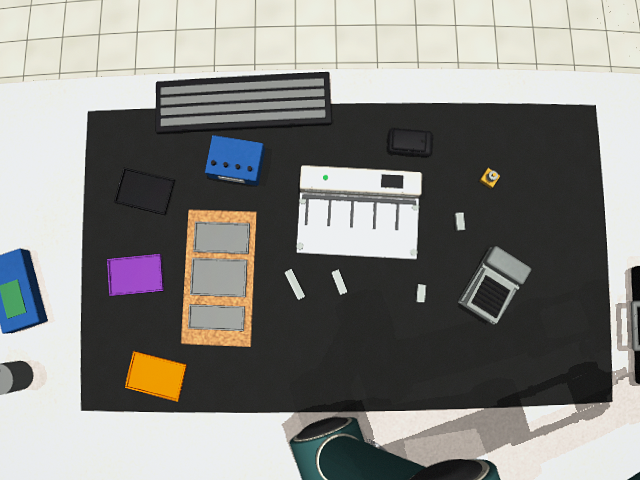

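View pics/scene0.png

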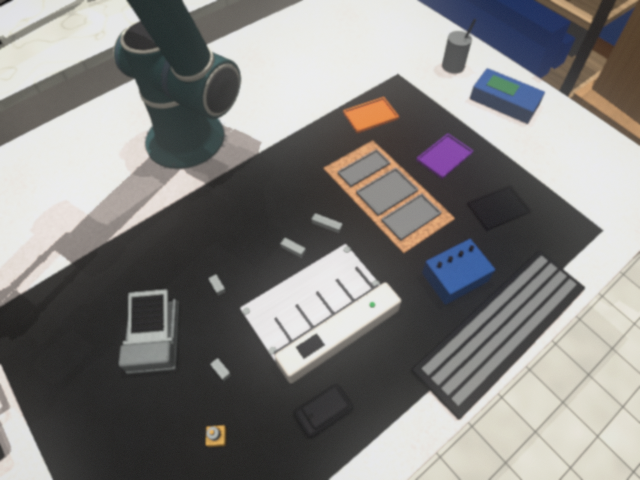

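Top view: bars at about (294,284), (339,282), (421,293) and (460,221). The bed is at (360,215), the cork with three trays at (220,277) and the pedal at (495,285). The mouse is at (410,142), the sensor at (490,177) and the blue box at (235,160). The scene view agrees, so four bars are present.

```bash
cat > m.py <<'E'
from h import *
from scipy.optimize import minimize
BX=lambda L,W,H:np.array([[a*L/2,b*W/2,c*H] for a in(-1,1) for b in(-1,1) for c in(0,1)])
def place(P,p,z0):
    r=R.from_euler('z',p[2]).as_matrix(); return P@r.T+[p[0],p[1],z0]
def sil(c,P):
    m=np.zeros((480*4,640*4),np.uint8); h=cv2.convexHull(proj(c,P).astype(np.float32))[:,0]
    cv2.fillConvexPoly(m,np.round((h*4+1.5)*16).astype(np.int32),1,shift=4)
    return cv2.resize(m.astype(np.float32),(640,480),interpolation=cv2.INTER_AREA)
def rectp(c,mask,z):
    cn=max(cv2.findContours(mask.astype(np.uint8),0,2)[0],key=cv2.contourArea)[:,0]
    P=back(c,cn,z)[:,:2]; (cx,cy),(w,h),a=cv2.minAreaRect((P*1000).astype(np.float32))
    if w<h: w,h,a=h,w,a+90
    return np.array([cx/1000,cy/1000,np.radians((a+90)%180-90)]),w,h
def fit(cms,box,z0,p0):
    # cms: list of (cam, soft mask)
    def f(q):
        p=q*[.001,.001,.01]; return sum(np.abs(sil(c,place(box,p,z0))-m).sum() for c,m in cms)
    best=minimize(f,np.array(p0)/[.001,.001,.01],method='Nelder-Mead',options=dict(initial_simplex=np.array(p0)/[.001,.001,.01]+np.array([[0,0,0],[4,0,0],[0,4,0],[0,0,8]])))
    return best.x*[.001,.001,.01],best.fun
E
python3 - <<'E'
from m import *
c=cam('top')
for n in('bar_s1','bar_m1','bar_l1','bed','pedal','tray_s','tray_m','tray_l'):
    for r in regions_of('top',n):
        if r['p']>.3:
            p,w,h=rectp(c,r['mask'],{'b':.018,'t':.014,'p':.055}[n[0]])
            print(n,round(r['p'],2),r['bbox'],p.round(4),round(w),round(h))
for n in('pedal_pad','lane0','lane1','lane2','lane3','lane4','mouse','accelerometer','signal_box','bed','tray_s','tray_m','tray_l'):
    z={'pedal_pad':.057}.get(n,.015 if n[:2]=='la' else 0 if n[0]!='t' else .003)
    for r in tip_of('top',n):
        if r['p']>.3: print(n,round(r['p'],2),np.round(r['location'],1),back(c,[r['location']],z)[0].round(4))
E
```

```text
bar_s1 0.6 [415.2, 284.4, 10.1, 17.7] [ 0.4403 -0.1659 -0.0258] 41 23
bar_s1 0.51 [454.1, 211.7, 8.8, 17.2] [ 0.5994 -0.2612 -0.0398] 37 14
bar_l1 0.53 [287.0, 268.8, 16.7, 29.5] [0.4638 0.1183 0.4539] 70 19
bed 0.92 [295.6, 165.1, 124.3, 94.5] [ 0.6265 -0.0305  1.5012] 281 204
bed 0.54 [286.5, 269.4, 17.3, 30.3] [0.4636 0.1187 0.4525] 70 18
pedal 0.72 [467.0, 264.7, 46.1, 58.5] [ 0.4287 -0.3181 -0.5062] 98 80
tray_s 0.93 [105.5, 252.4, 57.4, 46.3] [ 0.4879  0.4889 -1.4928] 136 89
tray_s 0.91 [127.6, 350.6, 58.8, 50.7] [0.2571 0.4397 1.3143] 131 87
tray_s 0.88 [188.9, 305.5, 55.9, 24.3] [0.3897 0.2983 1.5631] 129 55
tray_s 0.71 [189.9, 259.9, 53.7, 34.4] [0.482  0.2934 1.5613] 129 89
tray_s 0.67 [113.8, 166.5, 61.5, 47.3] [0.6857 0.4702 1.3119] 133 88
tray_s 0.57 [194.5, 220.8, 54.0, 35.2] [0.5717 0.287  1.5539] 130 72
tray_m 0.93 [105.5, 252.4, 57.4, 46.3] [ 0.4879  0.4889 -1.4928] 136 89
tray_m 0.91 [127.6, 350.6, 58.8, 50.7] [0.2571 0.4397 1.3143] 131 87
tray_m 0.88 [188.9, 305.5, 55.9, 24.3] [0.3897 0.2983 1.5631] 129 55
tray_m 0.71 [189.9, 259.9, 53.7, 34.4] [0.482  0.2934 1.561
[... 2304 characters left out ...]
0.4408 0.003 ]
tray_s 0.73 [134.7 273.8] [0.4909 0.4922 0.003 ]
tray_s 0.65 [215.4 277.2] [0.481  0.3013 0.003 ]
tray_m 0.97 [145.1 189.9] [0.6891 0.4709 0.003 ]
tray_m 0.89 [214.1 315.1] [0.394  0.3043 0.003 ]
tray_m 0.89 [222.8 236.6] [0.5749 0.2842 0.003 ]
tray_m 0.88 [155.9 374.1] [0.259  0.4408 0.003 ]
tray_m 0.73 [134.7 273.8] [0.4909 0.4922 0.003 ]
tray_m 0.65 [215.4 277.2] [0.481  0.3013 0.003 ]
tray_l 0.97 [145.1 189.9] [0.6891 0.4709 0.003 ]
tray_l 0.89 [214.1 315.1] [0.394  0.3043 0.003 ]
tray_l 0.89 [222.8 236.6] [0.5749 0.2842 0.003 ]
tray_l 0.88 [155.9 374.1] [0.259  0.4408 0.003 ]
tray_l 0.73 [134.7 273.8] [0.4909 0.4922 0.003 ]
tray_l 0.65 [215.4 277.2] [0.481  0.3013 0.003 ]
```

```bash
cat > plan.py <<'E'
from h import *
import math
def yawof(rv): 
    M=R.from_rotvec(rv).as_matrix(); return math.atan2(M[1,0],M[0,0])
def goto(x,y,z,yaw,s=None,pos=None,cy=None,step=.045):
    """prints rotation rows then travel rows from the pose now (or pos/cy)."""
    s=s or read_state()
    pos=np.array(s['tool_pos'] if pos is None else pos); M=R.from_rotvec(s['tcp_rot']) if cy is None else R.from_euler('z',cy)*R.from_euler('x',math.pi)
    T=R.from_euler('z',yaw)*R.from_euler('x',math.pi); T2=R.from_euler('z',yaw+math.pi)*R.from_euler('x',math.pi)
    rv=np.degrees((M.inv()*T).as_rotvec()); n=max(1,math.ceil(np.abs(rv).max()/5.9))
    d=T.inv().apply(np.array([x,y,z])-pos); k=max(1,math.ceil(np.linalg.norm(d)/step))
    print('ROT n=%d'%n,(rv/6/n).round(4),'  TRAVEL n=%d'%k,(d/.05/k).round(4),' total mm',(d*1000).round(1))
E
cat > bars.py <<'E'
from m import *
def soft(c,lo=60,hi=150):
    g=c['image'].min(2).astype(float); return np.clip((g-lo)/(hi-lo),0,1)
def bars(cs,init):
    out=[]
    for L,z0,p in init:
        cms=[]
        for c in cs:
            s=soft(c); w=cv2.dilate((sil(c,place(BX(L+.03,.05,.018),p,z0))>0).astype(np.uint8),np.ones((3,3)))
            cms.append((c,s*w))
        q,f=fit(cms,BX(L,.018,.018),z0,p); out.append((q,f))
    return out
E
python3 - <<'E'
from bars import *
from plan import *
a=cam('top');b=cam('scene')
for r in regions_of('top','bar_m1')[:5]: print(round(r['p'],2),np.round(r['bbox']))
cand=[(.04,[.4403,-.166,-.03]),(.04,[.599,-.261,-.04]),(.07,[.4638,.1185,.454]),(.055,[back(a,[[339,282]],.018)[0][0],back(a,[[339,282]],.018)[0][1],.3])]
for L,p in cand:
  for cs,n in(([a],'top'),([b],'scene'),([a,b],'both')):
    for l in (.04,.055,.07):
      if n!='both' and l!=L: continue
      q,f=bars(cs,[(l,0,p)])[0]; print(n,l,q.round(4),round(f,1))
goto(.56,-.03,.25,-.06)
E
```

```text
0.51 [332. 269.  14.  23.]
top 0.04 [ 0.4385 -0.1693 -0.028 ] 21.1
scene 0.04 [ 0.4344 -0.168  -0.0804] 32.6
both 0.04 [ 0.4375 -0.1683 -0.1008] 66.4
both 0.055 [ 0.4359 -0.1682 -0.1071] 170.2
both 0.07 [ 0.4237 -0.1669 -0.1138] 281.9
top 0.04 [ 0.6025 -0.2653  0.0128] 30.7
scene 0.04 [ 0.5966 -0.2643  0.0565] 35.1
both 0.04 [ 0.6013 -0.2641  0.071 ] 75.6
both 0.055 [ 0.5982 -0.2643  0.0329] 196.8
both 0.07 [ 0.6016 -0.264   0.0281] 331.2
top 0.07 [0.4629 0.1191 0.4583] 17.2
scene 0.07 [0.4599 0.1196 0.4535] 84.8
both 0.04 [0.4637 0.1198 0.4481] 254.6
both 0.055 [0.4636 0.1201 0.4521] 168.6
both 0.07 [0.4622 0.1191 0.4565] 114.2
top 0.055 [0.4668 0.0175 0.3687] 15.3
scene 0.055 [0.4638 0.0182 0.3238] 70.3
both 0.04 [0.4662 0.0177 0.3716] 155.2
both 0.055 [0.4655 0.0173 0.3463] 101.3
both 0.07 [0.4688 0.0188 0.3407] 230.7
ROT n=4 [-0.     -0.      0.9831]   TRAVEL n=16 [ 0.3633 -0.7778 -0.0234]  total mm [ 290.6 -622.2  -18.7]
```

Request:
apply_moves(fingers=[1,1,1,1,1,1,1,1,1,1,1,1], travel=[[0,0,0],[0,0,0],[0,0,0],[0,0,0],[0.36,-0.78,-0.02],[0.36,-0.78,-0.02],[0.36,-0.78,-0.02],[0.36,-0.78,-0.02],[0.36,-0.78,-0.02],[0.36,-0.78,-0.02],[0.36,-0.78,-0.02],[0.36,-0.78,-0.02]], rotation=[[0,0,0.98],[0,0,0.98],[0,0,0.98],[0,0,0.98],[0,0,0],[0,0,0],[0,0,0],[0,0,0],[0,0,0],[0,0,0],[0,0,0],[0,0,0]])

```text
time: 2.6
tool_pos: [0.3952, -0.3291, 0.2396]
tcp_rot: [3.14, -0.093, 0.001]
wrist_force: [0.3, 0.5, 0.5]
width: 1.001
grip_force: 0.0
```

Request:
apply_moves(fingers=[1,1,1,1,1,1,1,1,1], travel=[[0.36,-0.78,-0.02],[0.36,-0.78,-0.02],[0.36,-0.78,-0.02],[0.36,-0.78,-0.02],[0.36,-0.78,-0.02],[0.36,-0.78,-0.02],[0.36,-0.78,-0.02],[0.36,-0.78,-0.02],[0,0,0]], rotation=[[0,0,0],[0,0,0],[0,0,0],[0,0,0],[0,0,0],[0,0,0],[0,0,0],[0,0,0],[0,0,0]])

```text
time: 3.5
tool_pos: [0.5587, -0.0233, 0.2476]
tcp_rot: [-3.139, 0.084, -0.003]
wrist_force: [0.3, -0.8, -0.1]
width: 0.996
grip_force: 0.0
```

```bash
python3 - <<'E'
from plan import *
c=cam('wrist','w1'); s=read_state(); print(s['tool_pos'],yawof(s['tcp_rot']),s['time'])
for r in tip_of('wrist','lane0'): print(round(r['p'],2),np.round(r['location'],1),back(c,[r['location']],.015)[0].round(4))
E
```

```text
[ 0.55754251 -0.02540772  0.24739009] -0.05449088681806414 3.55
0.95 [428.1 121.4] [ 0.6418 -0.1251  0.015 ]
0.89 [319.3 118.8] [ 0.6493 -0.0212  0.015 ]
0.89 [209.6 117.8] [0.6565 0.0835 0.015 ]
```

View pics/w1.png

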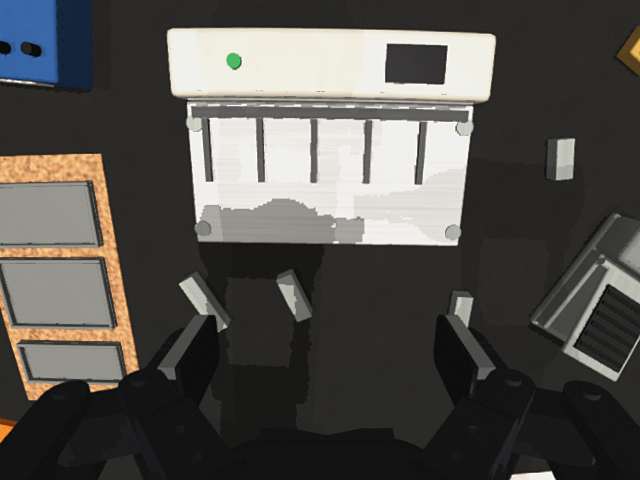

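The wrist picture shows the bed with the rails at columns 208, 260, 314, 367 and 421 and the fence face at row 118. The medium bar is at (294,296), a short one at (560,160), and the long one and the other short one are partly behind the fingers.

```bash
python3 - <<'E'
from bars import *
from plan import *
c=cam('wrist')
for L,p in((.055,[.4655,.0173,.346]),(.04,[.601,-.264,.05])): print([ (q.round(4),round(f)) for q,f in bars([c],[(L,0,p)])])
print(back(c,[[198,242],[457,245]],.015).round(4))
goto(.4655,.0173,.10,.355,step=.048)
E
```

```text
[(array([0.4654, 0.018 , 0.3071]), 487)]
[(array([ 0.6009, -0.2632, -0.0142]), 434)]
[[ 0.5324  0.1089  0.015 ]
 [ 0.5139 -0.1623  0.015 ]]
ROT n=5 [ 0.0008  0.0014 -0.7883]   TRAVEL n=4 [-0.3482 -0.3689  0.7356]  total mm [-69.6 -73.8 147.1]
```

Request:
apply_moves(fingers=[0.7,0.7,0.7,0.7,0.7,0.7,0.7,0.7,0.7,0.7], travel=[[0,0,0],[0,0,0],[0,0,0],[0,0,0],[0,0,0],[-0.35,-0.37,0.73],[-0.35,-0.37,0.73],[-0.35,-0.37,0.73],[-0.35,-0.37,0.73],[0,0,0]], rotation=[[0,0,-0.79],[0,0,-0.79],[0,0,-0.79],[0,0,-0.79],[0,0,-0.79],[0,0,0],[0,0,0],[0,0,0],[0,0,0],[0,0,0]])

```text
time: 4.65
tool_pos: [0.455, 0.017, 0.0943]
tcp_rot: [-3.089, -0.552, 0.026]
wrist_force: [-1.0, -0.1, -0.7]
width: 0.701
grip_force: 0.0
```

```bash
python3 - <<'E'
from bars import *
from plan import *
c=cam('wrist','w2')
s=read_state();print(s['tool_pos'],yawof(s['tcp_rot']),R.from_rotvec(s['tcp_rot']).as_matrix()[:,2])
goto(.4655,.0173,.008,.34)
E
```

```text
[0.4600099  0.01656352 0.09784903] 0.35398209471229486 [-8.74764995e-03 -1.75832448e-04 -9.99961723e-01]
ROT n=1 [-0.0268  0.0791  0.1334]   TRAVEL n=3 [0.0361 0.0076 0.599 ]  total mm [ 5.4  1.1 89.8]
```

View pics/w2.png

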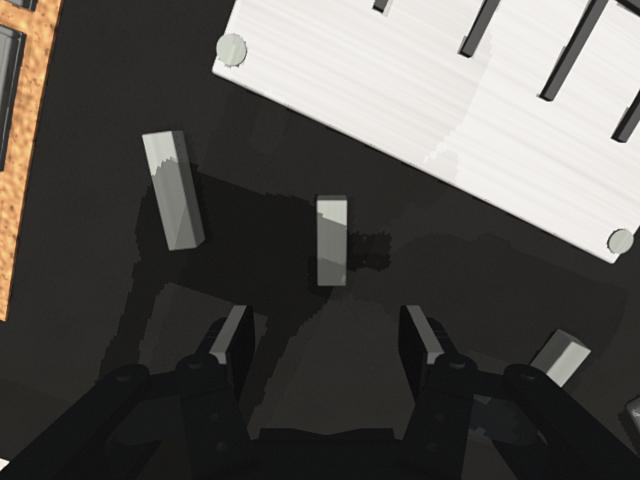

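The medium bar at (332,240) is aligned with and centred between the fingers. I'll descend and grip.

Request:
apply_moves(fingers=[0.7,0.7,0.7,0.7,0,0,0,0,0,0,0], travel=[[0,0,0.8],[0,0,0.6],[0,0,0.4],[0,0,0],[0,0,0],[0,0,0],[0,0,0],[0,0,0],[0,0,0],[0,0,0],[0,0,0]], rotation=[[0,0,0.08],[0,0,0],[0,0,0],[0,0,0],[0,0,0],[0,0,0],[0,0,0],[0,0,0],[0,0,0],[0,0,0],[0,0,0]], newtons=60)

```text
time: 5.8
tool_pos: [0.4676, 0.0172, 0.0136]
tcp_rot: [3.093, 0.542, 0.007]
wrist_force: [-0.9, -0.7, 6.9]
width: 0.181
grip_force: 58.5
```

```bash
python3 - <<'E'
from plan import *
s=read_state();print(s['tool_pos'],s['wrist_force'],s['width'],s['grip_force'],yawof(s['tcp_rot']))
goto(.4655,.0173,.008,.35)
E
```

```text
[0.46758849 0.01718349 0.01355822] [-0.94596141 -0.69925797  6.90983473] 0.18056625873249577 58.51527392864227 0.34689939181145285
ROT n=1 [ 0.0187 -0.0373 -0.0296]   TRAVEL n=1 [-0.0384 -0.0165  0.1112]  total mm [-1.9 -0.8  5.6]
```

Request:
apply_moves(fingers=[0,0,0,0], travel=[[0,0,-0.5],[0,0,-0.8],[0,0,0],[0,0,0]], rotation=[[0,0,0],[0,0,0],[0,0,0],[0,0,0]])

```text
time: 6.2
tool_pos: [0.467, 0.0174, 0.0782]
tcp_rot: [3.094, 0.542, 0.007]
wrist_force: [-0.0, -0.9, -2.5]
width: 0.182
grip_force: 59.1
```

```bash
cat >> plan.py <<'E'
BY=-.070; C0=np.array([.6492,-.0209]) # lane c corner; lanes k=+2(a)..-2(e)
def lane(k,x,y):
    r=np.array([[math.cos(BY),-math.sin(BY)],[math.sin(BY),math.cos(BY)]]); return C0+r@np.array([x,y+.052*k])
def bedrel(p,k):
    r=np.array([[math.cos(BY),-math.sin(BY)],[math.sin(BY),math.cos(BY)]]); return r.T@(np.array(p)[:2]-C0)-[0,.052*k]
def show(k=None):
    s=read_state();print('t',round(s['time'],2),'pos',s['tool_pos'].round(4),'F',s['wrist_force'].round(1),'w',round(s['width'],3),'g',round(s['grip_force'],1),'yaw',round(yawof(s['tcp_rot']),4),'' if k is None else ('rel',bedrel(s['tool_pos'],k).round(4))); return s
E
python3 - <<'E'
from plan import *
show(); goto(*lane(1,-.0355,-.015),.065,BY)
E
```

```text
t 6.2 pos [0.467  0.0174 0.0782] F [-0.  -0.9 -2.5] w 0.182 g 59.1 yaw 0.3467 
ROT n=5 [ 0.0013 -0.0084  0.7958]   TRAVEL n=4 [ 0.7449 -0.0576  0.0659]  total mm [149.  -11.5  13.2]
```

Request:
apply_moves(fingers=[0,0,0,0,0,0,0,0,0,0,0], travel=[[0,0,0],[0,0,0],[0,0,0],[0,0,0],[0,0,0],[0.74,-0.06,0],[0.74,-0.06,0],[0.74,-0.06,0.06],[0.74,-0.06,0.2],[0,0,0],[0,0,0]], rotation=[[0,0,0.8],[0,0,0.8],[0,0,0.8],[0,0,0.8],[0,0,0.78],[0,0,0],[0,0,0],[0,0,0],[0,0,0],[0,0,0],[0,0,0]])

```text
time: 7.3
tool_pos: [0.6123, 0.019, 0.0606]
tcp_rot: [3.139, -0.11, -0.008]
wrist_force: [-0.4, -0.3, -1.1]
width: 0.18
grip_force: 59.1
```

```bash
python3 - <<'E'
from plan import *
cam('wrist','w3');show(1); goto(*lane(1,-.0355,-.015),.031,BY)
E
```

```text
t 7.35 pos [0.6118 0.0191 0.0612] F [-0.5  0.1 -1.3] w 0.177 g 59.1 yaw -0.0702 ('rel', array([-0.0401, -0.0148]))
ROT n=1 [ 0.0025  0.0432 -0.0015]   TRAVEL n=1 [0.0926 0.0049 0.6043]  total mm [ 4.6  0.2 30.2]
```

View pics/w3.png

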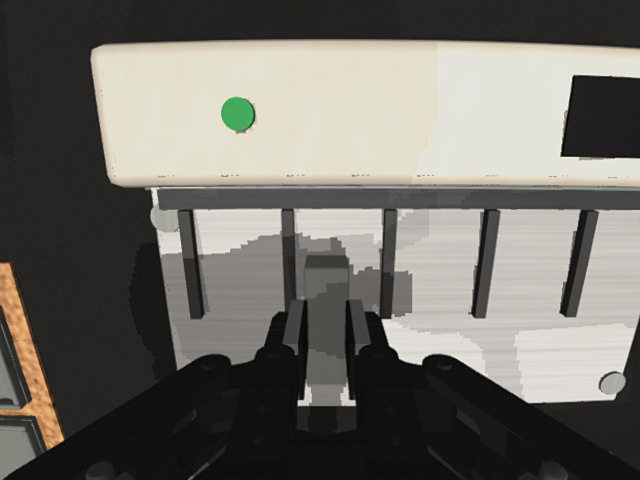

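Request:
apply_moves(fingers=[0,0,0,0,0], travel=[[0,0,0.4],[0,0,0.16],[0,0,0.04],[0,0,0],[0,0,0]], rotation=[[0,0,0],[0,0,0],[0,0,0],[0,0,0],[0,0,0]])

```text
time: 7.85
tool_pos: [0.614, 0.019, 0.0341]
tcp_rot: [-3.14, 0.11, -0.002]
wrist_force: [0.3, 0.7, -1.8]
width: 0.181
grip_force: 59.1
```

```bash
python3 - <<'E'
from plan import *
show(1)
E
```

```text
t 7.85 pos [0.614  0.019  0.0341] F [ 0.3  0.7 -1.8] w 0.181 g 59.1 yaw -0.0702 ('rel', array([-0.0379, -0.0146]))
```

Request:
apply_moves(fingers=[0,0,0], travel=[[0,0,0.04],[0,0,0.04],[0,0,0]], rotation=[[0,0,0],[0,0,0],[0,0,0]])

```text
time: 8.15
tool_pos: [0.6137, 0.019, 0.0292]
tcp_rot: [-3.14, 0.11, 0.0]
wrist_force: [-0.3, 0.8, -1.7]
width: 0.186
grip_force: 59.1
```

Request:
apply_moves(fingers=[0,0,0], travel=[[0,0,0.02],[0,0,0],[0,0,0]], rotation=[[0,0,0],[0,0,0],[0,0,0]])

```text
time: 8.45
tool_pos: [0.6139, 0.019, 0.0287]
tcp_rot: [-3.14, 0.11, -0.0]
wrist_force: [-2.2, 0.9, 3.7]
width: 0.18
grip_force: 59.5
```

Request:
apply_moves(fingers=[0,0,0], travel=[[0,0,0.02],[0,0,0],[0,0,0]], rotation=[[0,0,0],[0,0,0],[0,0,0]])

```text
time: 8.75
tool_pos: [0.6139, 0.019, 0.0286]
tcp_rot: [3.14, -0.11, -0.0]
wrist_force: [-4.2, 0.2, 8.6]
width: 0.179
grip_force: 60.3
```

Request:
apply_moves(fingers=[0,0,0,0,0], travel=[[0,0,-0.03],[0,-0.05,0],[0,-0.04,0],[0,0,0],[0,0,0]], rotation=[[0,0,0],[0,0,0],[0,0,0],[0,0,0],[0,0,0]])

```text
time: 9.25
tool_pos: [0.6143, 0.0238, 0.0287]
tcp_rot: [-3.139, 0.11, -0.0]
wrist_force: [-0.8, 1.2, -0.3]
width: 0.182
grip_force: 59.2
```

Request:
apply_moves(fingers=[0,0,0], travel=[[0,-0.03,0],[0,0,0],[0,0,0]], rotation=[[0,0,0],[0,0,0],[0,0,0]])

```text
time: 9.55
tool_pos: [0.6142, 0.0251, 0.0287]
tcp_rot: [-3.14, 0.11, 0.0]
wrist_force: [0.4, 0.2, -0.1]
width: 0.18
grip_force: 59.2
```

Request:
apply_moves(fingers=[0,0,0], travel=[[0,-0.03,0],[0,0,0],[0,0,0]], rotation=[[0,0,0],[0,0,0],[0,0,0]])

```text
time: 9.85
tool_pos: [0.6143, 0.0265, 0.0287]
tcp_rot: [-3.14, 0.11, 0.0]
wrist_force: [0.1, -0.0, -0.1]
width: 0.182
grip_force: 59.2
```

Request:
apply_moves(fingers=[0,0,0], travel=[[0,-0.03,0],[0,0,0],[0,0,0]], rotation=[[0,0,0],[0,0,0],[0,0,0]])

```text
time: 10.15
tool_pos: [0.6143, 0.0267, 0.0287]
tcp_rot: [3.138, -0.109, -0.001]
wrist_force: [0.4, -5.2, -0.0]
width: 0.178
grip_force: 59.3
```

Request:
apply_moves(fingers=[0,0,0], travel=[[0,-0.02,0],[0,0,0],[0,0,0]], rotation=[[0,0,0],[0,0,0],[0,0,0]])

```text
time: 10.45
tool_pos: [0.6143, 0.0268, 0.0287]
tcp_rot: [3.136, -0.109, -0.001]
wrist_force: [-0.1, -8.5, -0.5]
width: 0.181
grip_force: 59.3
```

Request:
apply_moves(fingers=[0,0,0], travel=[[0,-0.02,0],[0,0,0],[0,0,0]], rotation=[[0,0,0],[0,0,0],[0,0,0]])

```text
time: 10.75
tool_pos: [0.6143, 0.0269, 0.0288]
tcp_rot: [3.135, -0.108, -0.001]
wrist_force: [-0.6, -10.9, 0.1]
width: 0.18
grip_force: 59.4
```

Request:
apply_moves(fingers=[0,0,0,0,0], travel=[[0.05,0.02,0],[0.05,0,0],[0.05,0,0],[0,0,0],[0,0,0]], rotation=[[0,0,0],[0,0,0],[0,0,0],[0,0,0],[0,0,0]])

```text
time: 11.25
tool_pos: [0.6184, 0.0265, 0.0287]
tcp_rot: [3.136, -0.109, -0.012]
wrist_force: [-8.8, -7.4, 8.2]
width: 0.18
grip_force: 60.4
```

Request:
apply_moves(fingers=[0,0,0], travel=[[0.03,0,0],[0,0,0],[0,0,0]], rotation=[[0,0,0],[0,0,0],[0,0,0]])

```text
time: 11.55
tool_pos: [0.6195, 0.0264, 0.0286]
tcp_rot: [3.136, -0.109, -0.013]
wrist_force: [-10.3, -7.2, 8.6]
width: 0.179
grip_force: 60.4
```

Request:
apply_moves(fingers=[0,0,0], travel=[[0.03,0,0],[0,0,0],[0,0,0]], rotation=[[0,0,0],[0,0,0],[0,0,0]])

```text
time: 11.85
tool_pos: [0.621, 0.0263, 0.0286]
tcp_rot: [3.136, -0.109, -0.013]
wrist_force: [-9.9, -7.7, 9.2]
width: 0.185
grip_force: 60.4
```

Request:
apply_moves(fingers=[0,0,0], travel=[[0,0.01,-0.02],[0,0,0],[0,0,0]], rotation=[[0,0,0],[0,0,0],[0,0,0]])

```text
time: 12.15
tool_pos: [0.6224, 0.0262, 0.029]
tcp_rot: [3.137, -0.109, -0.008]
wrist_force: [-4.5, -5.7, 1.4]
width: 0.182
grip_force: 59.5
```

Request:
apply_moves(fingers=[0,0,0], travel=[[0.03,0,0],[0,0,0],[0,0,0]], rotation=[[0,0,0],[0,0,0],[0,0,0]])

```text
time: 12.45
tool_pos: [0.6238, 0.0261, 0.0289]
tcp_rot: [3.137, -0.109, -0.009]
wrist_force: [-4.8, -5.7, 1.9]
width: 0.181
grip_force: 59.5
```

```bash
python3 - <<'E'
from plan import *
cam('wrist','w4');s=show(1);print(R.from_rotvec(s['tcp_rot']).as_matrix()[:,2])
E
```

```text
t 12.5 pos [0.6237 0.0261 0.0288] F [-5.1 -5.2  1.5] w 0.175 g 59.5 yaw -0.0696 ('rel', array([-0.0287, -0.0069]))
[-0.00582383 -0.00237133 -0.99998023]
```

View pics/w4.png

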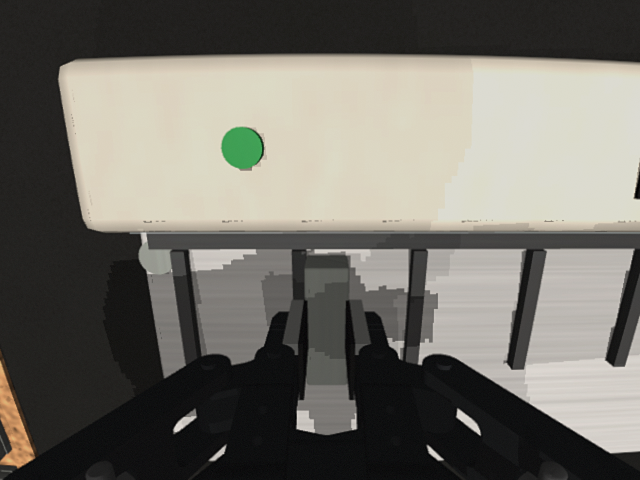

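The bar's lower front edge is at row 254 and the fence face is at about row 249, so it is still 2–3 mm short.

Request:
apply_moves(fingers=[0,0,0], travel=[[0.03,0,0],[0,0,0],[0,0,0]], rotation=[[0,0,0],[0,0,0],[0,0,0]])

```text
time: 12.8
tool_pos: [0.6252, 0.026, 0.0288]
tcp_rot: [3.137, -0.109, -0.009]
wrist_force: [-5.1, -5.8, 1.0]
width: 0.172
grip_force: 59.5
```

Request:
apply_moves(fingers=[0,0,0], travel=[[0.02,0,0],[0,0,0],[0,0,0]], rotation=[[0,0,0],[0,0,0],[0,0,0]])

```text
time: 13.1
tool_pos: [0.6261, 0.0259, 0.0288]
tcp_rot: [3.137, -0.109, -0.009]
wrist_force: [-5.3, -5.2, 1.4]
width: 0.177
grip_force: 59.5
```

Request:
apply_moves(fingers=[0,0,0], travel=[[0.02,0,0],[0,0,0],[0,0,0]], rotation=[[0,0,0],[0,0,0],[0,0,0]])

```text
time: 13.4
tool_pos: [0.6271, 0.0258, 0.0288]
tcp_rot: [3.137, -0.109, -0.009]
wrist_force: [-5.5, -5.5, 1.6]
width: 0.177
grip_force: 59.6
```

Request:
apply_moves(fingers=[0,0,0], travel=[[0.02,0,0],[0,0,0],[0,0,0]], rotation=[[0,0,0],[0,0,0],[0,0,0]])

```text
time: 13.7
tool_pos: [0.628, 0.0257, 0.0288]
tcp_rot: [3.137, -0.109, -0.01]
wrist_force: [-5.9, -6.1, 1.8]
width: 0.181
grip_force: 59.6
```

Request:
apply_moves(fingers=[0,0,0], travel=[[0.02,0,0],[0,0,0],[0,0,0]], rotation=[[0,0,0],[0,0,0],[0,0,0]])

```text
time: 14.0
tool_pos: [0.6281, 0.0258, 0.0288]
tcp_rot: [3.137, -0.109, -0.013]
wrist_force: [-7.9, -5.8, 3.8]
width: 0.182
grip_force: 59.8
```

Request:
apply_moves(fingers=[0,0,0], travel=[[0.02,0,0],[0,0,0],[0,0,0]], rotation=[[0,0,0],[0,0,0],[0,0,0]])

```text
time: 14.3
tool_pos: [0.6281, 0.0257, 0.0288]
tcp_rot: [3.137, -0.109, -0.016]
wrist_force: [-9.8, -5.7, 7.6]
width: 0.178
grip_force: 60.1
```

```bash
python3 - <<'E'
from plan import *
c=cam('wrist');show(1)
im=c['image'][200:320,260:400]; cv2.imwrite('pics/w5.png',cv2.resize(im[:,:,::-1],None,fx=5,fy=5,interpolation=cv2.INTER_NEAREST))
E
```

```text
t 14.35 pos [0.6281 0.0258 0.0288] F [-10.7  -5.3   6.5] w 0.178 g 60.1 yaw -0.0697 ('rel', array([-0.0243, -0.0069]))
```

View pics/w5.png

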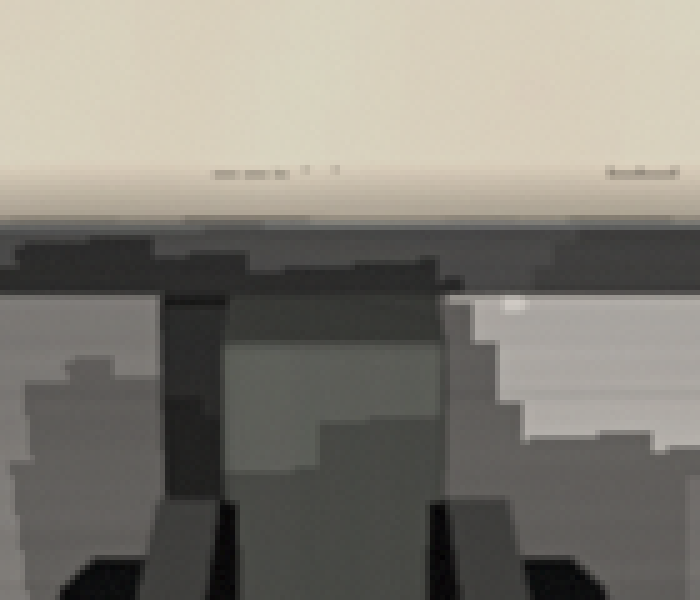

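The bar's front edge now touches the fence (crop row 295) and its side lies on the rail (crop column 222). It is home, so I'll relax and release.

Request:
apply_moves(fingers=[0,0,0.38,0.38,0.38,0.38,0.38,0.38,0.38,0.38,0.38,0.38], travel=[[-0.02,0.02,-0.01],[0,0,0],[0,0,0],[0,0,0],[0,0,0],[0,0,0],[0,0,-0.2],[0,0,-0.6],[0,0,-0.8],[0,0,-0.8],[0,0,0],[0,0,0]], rotation=[[0,0,0],[0,0,0],[0,0,0],[0,0,0],[0,0,0],[0,0,0],[0,0,0],[0,0,0],[0,0,0],[0,0,0],[0,0,0],[0,0,0]])

```text
time: 15.55
tool_pos: [0.6334, 0.0263, 0.1531]
tcp_rot: [-3.139, 0.11, -0.008]
wrist_force: [-0.2, 0.4, -1.1]
width: 0.376
grip_force: 0.0
```

```bash
python3 - <<'E'
from bars import *
from plan import *
c=cam('wrist');s=show(1)
for k in (1,): 
  for d in (0,.002): print(bars([c],[(.055,.015,[*lane(1,-.0275,-.009+d),BY])]),lane(1,-.0275,-.009+d))
goto(.4629,.119,.10,.458,step=.048)
im=c['image'][180:420,200:440]; cv2.imwrite('pics/w6.png',cv2.resize(im[:,:,::-1],None,fx=2.5,fy=2.5))
E
```

```text
t 15.6 pos [0.632  0.0264 0.151 ] F [-0.6  0.8 -0.2] w 0.38 g 0.0 yaw -0.0701 ('rel', array([-0.0205, -0.0061]))
[(array([ 0.62253397,  0.00713355, -0.06679902]), np.float64(4507.022222222222))] [0.62477489 0.02391812]
[(array([ 0.62228604,  0.00934557, -0.06853933]), np.float64(4620.522222222222))] [0.62491478 0.02591322]
ROT n=6 [ 3.000e-04 -1.700e-03 -8.405e-01]   TRAVEL n=5 [-0.4428 -0.6315  0.204 ]  total mm [-110.7 -157.9   51. ]
```

View pics/w6.png

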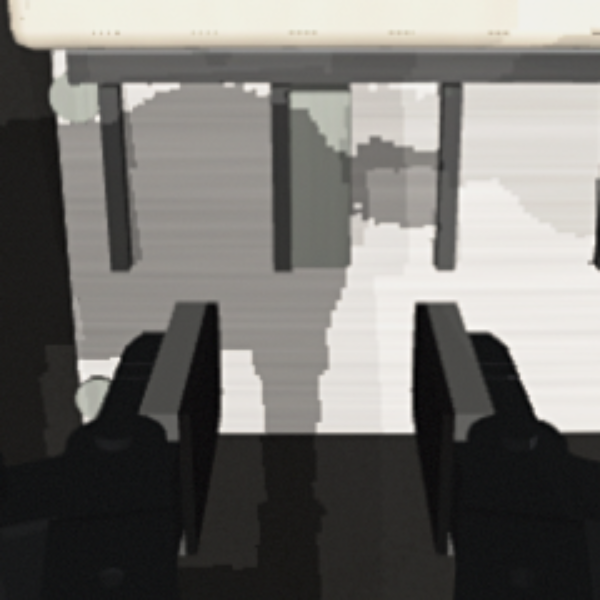

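The medium bar lies home in its lane, against the rail (crop column 290) and the fence (row 85). Next is the long bar.

Request:
apply_moves(fingers=[0.7,0.7,0.7,0.7,0.7,0.7,0.7,0.7,0.7,0.7,0.7], travel=[[0,0,0],[0,0,0],[0,0,0],[0,0,0],[0,0,0],[0,0,0],[-0.44,-0.63,0.2],[-0.44,-0.63,0.2],[-0.44,-0.63,0.2],[-0.44,-0.63,0.2],[-0.44,-0.63,0.2]], rotation=[[0,0,-0.84],[0,0,-0.84],[0,0,-0.84],[0,0,-0.84],[0,0,-0.84],[0,0,-0.84],[0,0,0],[0,0,0],[0,0,0],[0,0,0],[0,0,0]])

```text
time: 16.7
tool_pos: [0.4604, 0.1191, 0.0978]
tcp_rot: [-3.06, -0.712, 0.006]
wrist_force: [0.0, -0.0, 0.8]
width: 0.702
grip_force: 0.0
```

Request:
apply_moves(fingers=[0.7,0.7,0.7], travel=[[0,0,0],[0,0,0],[0,0,0]], rotation=[[0,0,0],[0,0,0],[0,0,0]])

```text
time: 17.0
tool_pos: [0.4642, 0.1188, 0.1001]
tcp_rot: [3.06, 0.712, 0.0]
wrist_force: [0.4, 0.0, 0.2]
width: 0.699
grip_force: 0.0
```

```bash
cat >> bars.py <<'E'
def wfit(L,z0,p):
    c=cam('wrist'); r=regions_of('wrist','bar_m1')+regions_of('wrist','bar_l1')+regions_of('wrist','bar_s1')
    for x in r:
        u=np.argwhere(x['mask'])
        if len(u)>50:
            q,w,h=rectp(c,x['mask'],z0+.018)
            if np.hypot(*(q[:2]-np.array(p[:2])))<.03: print('net',round(x['p'],2),q.round(4),round(w),round(h))
    print('fit',bars([c],[(L,z0,p)]))
E
python3 - <<'E'
from bars import *
from plan import *
show(); wfit(.07,0,[.4629,.119,.458]); goto(.4629,.119,.0136,.458)
E
```

```text
t 17.0 pos [0.4642 0.1188 0.1001] F [0.4 0.  0.2] w 0.699 g 0.0 yaw 0.4575 
net 0.66 [0.4641 0.1198 0.4631] 71 18
fit [(array([0.4592583 , 0.11758784, 0.4540523 ]), np.float64(1961.0458333333331))]
ROT n=1 [ 0.0028 -0.008  -0.0133]   TRAVEL n=2 [-0.0158 -0.0119  0.8706]  total mm [-1.6 -1.2 87.1]
```

Request:
apply_moves(fingers=[0.7,0.7,0.7,0.7,0,0,0,0,0,0], travel=[[0,0,0.8],[0,0,0.6],[0,0,0.34],[0,0,0],[0,0,0],[0,0,0],[0,0,0],[0,0,0],[0,0,0],[0,0,0]], rotation=[[0,0,0],[0,0,0],[0,0,0],[0,0,0],[0,0,0],[0,0,0],[0,0,0],[0,0,0],[0,0,0],[0,0,0]], newtons=60)

```text
time: 18.2
tool_pos: [0.4653, 0.1193, 0.0151]
tcp_rot: [3.06, 0.713, 0.005]
wrist_force: [0.3, -0.7, 6.6]
width: 0.178
grip_force: 58.6
```

Request:
apply_moves(fingers=[0,0,0,0,0], travel=[[0,0,-0.3],[0,0,-0.5],[0,0,-0.5],[0,0,0],[0,0,0]], rotation=[[0,0,0],[0,0,0],[0,0,0],[0,0,0],[0,0,0]])

```text
time: 18.7
tool_pos: [0.464, 0.1191, 0.0787]
tcp_rot: [3.06, 0.713, 0.003]
wrist_force: [-0.2, 0.9, -1.8]
width: 0.172
grip_force: 58.7
```

```bash
sed -i 's/^BY=.*/BY=-.070; C0=np.array([.6493,-.0188]) # lane c corner/' plan.py; python3 - <<'E'
from plan import *
show(2); goto(*lane(2,-.044,-.0145),.078,BY,step=.048)
E
```

```text
t 18.7 pos [0.464  0.1191 0.0787] F [-0.2  0.9 -1.8] w 0.172 g 58.7 yaw 0.4577 ('rel', array([-0.1945,  0.0206]))
ROT n=6 [-0.     -0.0029  0.8398]   TRAVEL n=4 [0.7524 0.1754 0.0034]  total mm [150.5  35.1   0.7]
```

Request:
apply_moves(fingers=[0,0,0,0,0,0,0,0,0,0,0,0], travel=[[0,0,0],[0,0,0],[0,0,0],[0,0,0],[0,0,0],[0,0,0],[0.75,0.18,0],[0.75,0.18,0],[0.75,0.18,0],[0.75,0.17,0],[0,0,0],[0,0,0]], rotation=[[0,0,0.84],[0,0,0.84],[0,0,0.84],[0,0,0.84],[0,0,0.84],[0,0,0.84],[0,0,0],[0,0,0],[0,0,0],[0,0,0],[0,0,0],[0,0,0]])

```text
time: 19.9
tool_pos: [0.6096, 0.0726, 0.0758]
tcp_rot: [3.139, -0.112, -0.007]
wrist_force: [-0.7, 0.4, -2.1]
width: 0.172
grip_force: 58.7
```

Request:
apply_moves(fingers=[0,0,0,0,0,0], travel=[[0,0,0.4],[0,0,0.4],[0,0,0.1],[0,0,0],[0,0,0],[0,0,0]], rotation=[[0,0,0],[0,0,0],[0,0,0],[0,0,0],[0,0,0],[0,0,0]])

```text
time: 20.5
tool_pos: [0.6108, 0.0733, 0.0338]
tcp_rot: [-3.14, 0.11, -0.001]
wrist_force: [-0.5, 0.4, -1.1]
width: 0.173
grip_force: 58.8
```

```bash
python3 - <<'E'
from plan import *
show(2); goto(*lane(2,-.044,-.0145),.0301,BY,step=.048)
E
```

```text
t 20.5 pos [0.6108 0.0733 0.0338] F [-0.5  0.4 -1.1] w 0.173 g 58.8 yaw -0.0699 ('rel', array([-0.0448, -0.0148]))
ROT n=1 [-0.0018 -0.0082  0.0011]   TRAVEL n=1 [ 0.0165 -0.0062  0.0746]  total mm [ 0.8 -0.3  3.7]
```

Request:
apply_moves(fingers=[0,0,0,0,0,0], travel=[[0,0,0.06],[0,-0.04,0],[0,-0.04,0],[0,0,0],[0,0,0],[0,0,0]], rotation=[[0,0,0],[0,0,0],[0,0,0],[0,0,0],[0,0,0],[0,0,0]])

```text
time: 21.1
tool_pos: [0.6111, 0.077, 0.0303]
tcp_rot: [3.14, -0.11, 0.0]
wrist_force: [0.4, 0.6, -0.8]
width: 0.173
grip_force: 58.8
```

Request:
apply_moves(fingers=[0,0,0], travel=[[0,-0.03,0],[0,0,0],[0,0,0]], rotation=[[0,0,0],[0,0,0],[0,0,0]])

```text
time: 21.4
tool_pos: [0.6111, 0.0786, 0.0303]
tcp_rot: [3.14, -0.11, -0.0]
wrist_force: [0.1, -0.7, -1.6]
width: 0.177
grip_force: 58.8
```

Request:
apply_moves(fingers=[0,0,0], travel=[[0,-0.03,0],[0,0,0],[0,0,0]], rotation=[[0,0,0],[0,0,0],[0,0,0]])

```text
time: 21.7
tool_pos: [0.6112, 0.079, 0.0303]
tcp_rot: [3.138, -0.11, -0.0]
wrist_force: [-0.2, -6.2, -0.1]
width: 0.174
grip_force: 59.0
```

Request:
apply_moves(fingers=[0,0,0,0,0,0], travel=[[0.05,0,0],[0.05,0,0],[0.04,0,0],[0,0,0],[0,0,0],[0,0,0]], rotation=[[0,0,0],[0,0,0],[0,0,0],[0,0,0],[0,0,0],[0,0,0]])

```text
time: 22.3
tool_pos: [0.616, 0.0787, 0.0301]
tcp_rot: [3.138, -0.11, -0.007]
wrist_force: [-5.7, -5.5, 4.6]
width: 0.172
grip_force: 59.6
```

Request:
apply_moves(fingers=[0,0,0], travel=[[0.03,0,0],[0,0,0],[0,0,0]], rotation=[[0,0,0],[0,0,0],[0,0,0]])

```text
time: 22.6
tool_pos: [0.6173, 0.0786, 0.0301]
tcp_rot: [3.138, -0.11, -0.008]
wrist_force: [-6.5, -5.1, 4.4]
width: 0.175
grip_force: 59.7
```

Request:
apply_moves(fingers=[0,0,0], travel=[[0.03,0,0],[0,0,0],[0,0,0]], rotation=[[0,0,0],[0,0,0],[0,0,0]])

```text
time: 22.9
tool_pos: [0.6188, 0.0785, 0.0302]
tcp_rot: [3.138, -0.11, -0.008]
wrist_force: [-5.9, -4.1, 4.3]
width: 0.173
grip_force: 59.7
```

```bash
python3 - <<'E'
from plan import *
show(2)
E
```

```text
t 22.9 pos [0.6188 0.0785 0.0302] F [-5.9 -4.1  4.3] w 0.173 g 59.7 yaw -0.0701 ('rel', array([-0.0372, -0.0091]))
```

Request:
apply_moves(fingers=[0,0,0], travel=[[0.03,0,0],[0,0,0],[0,0,0]], rotation=[[0,0,0],[0,0,0],[0,0,0]])

```text
time: 23.2
tool_pos: [0.6203, 0.0784, 0.0302]
tcp_rot: [3.138, -0.11, -0.008]
wrist_force: [-6.5, -4.3, 5.5]
width: 0.173
grip_force: 59.7
```

Request:
apply_moves(fingers=[0,0,0], travel=[[0.03,0,0],[0,0,0],[0,0,0]], rotation=[[0,0,0],[0,0,0],[0,0,0]])

```text
time: 23.5
tool_pos: [0.6218, 0.0783, 0.0302]
tcp_rot: [3.138, -0.11, -0.008]
wrist_force: [-6.3, -5.3, 5.0]
width: 0.175
grip_force: 59.7
```

Request:
apply_moves(fingers=[0,0,0], travel=[[0.02,0,0],[0,0,0],[0,0,0]], rotation=[[0,0,0],[0,0,0],[0,0,0]])

```text
time: 23.8
tool_pos: [0.6227, 0.0782, 0.0301]
tcp_rot: [3.138, -0.11, -0.008]
wrist_force: [-6.7, -4.9, 4.9]
width: 0.176
grip_force: 59.7
```

Request:
apply_moves(fingers=[0,0,0], travel=[[0.02,0,0],[0,0,0],[0,0,0]], rotation=[[0,0,0],[0,0,0],[0,0,0]])

```text
time: 24.1
tool_pos: [0.6237, 0.0782, 0.0302]
tcp_rot: [3.138, -0.11, -0.008]
wrist_force: [-6.5, -5.8, 5.2]
width: 0.172
grip_force: 59.7
```

Request:
apply_moves(fingers=[0,0,0], travel=[[0.02,0,0],[0,0,0],[0,0,0]], rotation=[[0,0,0],[0,0,0],[0,0,0]])

```text
time: 24.4
tool_pos: [0.6247, 0.0781, 0.0302]
tcp_rot: [3.138, -0.11, -0.008]
wrist_force: [-6.9, -4.7, 4.7]
width: 0.176
grip_force: 59.7
```

Request:
apply_moves(fingers=[0,0,0], travel=[[0.02,0,0],[0,0,0],[0,0,0]], rotation=[[0,0,0],[0,0,0],[0,0,0]])

```text
time: 24.7
tool_pos: [0.6254, 0.0781, 0.0301]
tcp_rot: [3.138, -0.11, -0.009]
wrist_force: [-6.4, -5.4, 5.7]
width: 0.172
grip_force: 59.8
```

Request:
apply_moves(fingers=[0,0,0], travel=[[0.02,0,0],[0,0,0],[0,0,0]], rotation=[[0,0,0],[0,0,0],[0,0,0]])

```text
time: 25.0
tool_pos: [0.6254, 0.078, 0.0301]
tcp_rot: [3.138, -0.11, -0.013]
wrist_force: [-9.2, -4.7, 9.0]
width: 0.178
grip_force: 60.2
```

Request:
apply_moves(fingers=[0,0,0], travel=[[0.02,0,0],[0,0,0],[0,0,0]], rotation=[[0,0,0],[0,0,0],[0,0,0]])

```text
time: 25.3
tool_pos: [0.6254, 0.078, 0.0301]
tcp_rot: [3.138, -0.11, -0.016]
wrist_force: [-12.1, -4.4, 10.9]
width: 0.177
grip_force: 60.5
```

Request:
apply_moves(fingers=[0,0,0.38,0.38,0.38,0.38,0.38,0.38,0.38,0.38,0.38,0.38], travel=[[-0.03,0.01,-0.01],[0,0,0],[0,0,0],[0,0,0],[0,0,0],[0,0,0],[0,0,-0.2],[0,0,-0.6],[0,0,-0.8],[0,0,-0.8],[0,0,0],[0,0,0]], rotation=[[0,0,0],[0,0,0],[0,0,0],[0,0,0],[0,0,0],[0,0,0],[0,0,0],[0,0,0],[0,0,0],[0,0,0],[0,0,0],[0,0,0]])

```text
time: 26.5
tool_pos: [0.6303, 0.0785, 0.1536]
tcp_rot: [-3.139, 0.11, -0.007]
wrist_force: [0.9, 0.4, -0.5]
width: 0.378
grip_force: 0.0
```

```bash
sed -i 's/^BY=.*/BY=-.070; C0=np.array([.6523,-.0190]) # lane c corner/' plan.py; python3 - <<'E'
from bars import *
from plan import *
show(2);c=cam('wrist')
cv2.imwrite('pics/w7.png',c['image'][:,:,::-1])
goto(.4375,-.1683,.10,-.06,step=.048)
E
```

```text
t 26.5 pos [0.6303 0.0785 0.1536] F [ 0.9  0.4 -0.5] w 0.378 g 0.0 yaw -0.0703 ('rel', array([-0.0288, -0.0083]))
ROT n=1 [-0.002  -0.0088 -0.0976]   TRAVEL n=7 [-0.5032  0.7362  0.147 ]  total mm [-176.1  257.7   51.4]
```

View pics/w7.png

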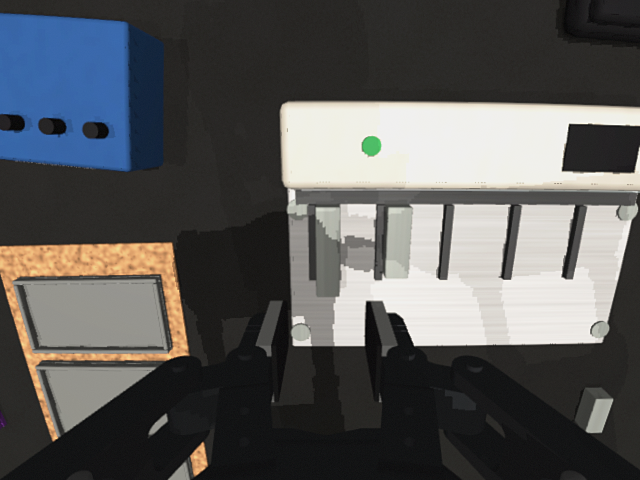

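Both bars (columns 328 and 398) lie home against the fence and their rails, and the short bar shows at (595,410). I'll go to it.

Request:
apply_moves(fingers=[0.7,0.7,0.7,0.7,0.7,0.7,0.7,0.7,0.7,0.7], travel=[[-0.5,0.74,0.14],[-0.5,0.74,0.14],[-0.5,0.74,0.14],[-0.5,0.74,0.15],[-0.5,0.74,0.15],[-0.5,0.74,0.15],[-0.5,0.74,0.15],[0,0,0],[0,0,0],[0,0,0]], rotation=[[0,0,0],[0,0,0],[0,0,0],[0,0,0],[0,0,0],[0,0,0],[0,0,0],[0,0,0],[0,0,0],[0,0,0]])

```text
time: 27.55
tool_pos: [0.4361, -0.1671, 0.0993]
tcp_rot: [-3.139, 0.11, 0.001]
wrist_force: [-0.5, -0.1, -0.0]
width: 0.7
grip_force: 0.0
```

```bash
python3 - <<'E'
from bars import *
from plan import *
show(); wfit(.04,0,[.4375,-.1683,-.06]); goto(.438,-.1685,.0145,-.06)
E
```

```text
t 27.55 pos [ 0.4361 -0.1671  0.0993] F [-0.5 -0.1 -0. ] w 0.7 g 0.0 yaw -0.0701 
net 0.97 [ 0.44   -0.1686 -0.1125] 43 18
fit [(array([ 0.43633767, -0.16771344, -0.1162688 ]), np.float64(863.6041666666667))]
ROT n=1 [-0.0002 -0.0026 -0.0777]   TRAVEL n=2 [0.013  0.0151 0.854 ]  total mm [ 1.3  1.5 85.4]
```

Request:
apply_moves(fingers=[0.7,0.7,0.7,0.7,0,0,0,0,0,0], travel=[[0.04,0.02,0.8],[0,0,0.6],[0,0,0.3],[0,0,0],[0,0,0],[0,0,0],[0,0,0],[0,0,0],[0,0,0],[0,0,0]], rotation=[[0,0,0.38],[0,0,0],[0,0,0],[0,0,0],[0,0,0],[0,0,0],[0,0,0],[0,0,0],[0,0,0],[0,0,0]], newtons=60)

```text
time: 28.75
tool_pos: [0.4393, -0.1694, 0.0165]
tcp_rot: [3.136, -0.173, 0.005]
wrist_force: [-0.9, 1.5, 6.6]
width: 0.169
grip_force: 58.6
```

Request:
apply_moves(fingers=[0,0,0,0,0], travel=[[0,0,-0.3],[0,0,-0.5],[0,0,-0.5],[0,0,0],[0,0,0]], rotation=[[0,0,-0.38],[0,0,0],[0,0,0],[0,0,0],[0,0,0]])

```text
time: 29.25
tool_pos: [0.4383, -0.1692, 0.0804]
tcp_rot: [3.139, -0.11, 0.003]
wrist_force: [-0.6, 0.8, -1.1]
width: 0.167
grip_force: 58.6
```

```bash
python3 - <<'E'
from plan import *
show(-1); goto(*lane(-1,-.029,-.0145),.079,BY,step=.048)
E
```

```text
t 29.25 pos [ 0.4383 -0.1692  0.0804] F [-0.6  0.8 -1.1] w 0.167 g 58.6 yaw -0.0703 ('rel', array([-0.2029, -0.1128]))
ROT n=1 [ 0.0072 -0.0188 -0.0032]   TRAVEL n=5 [ 0.6957 -0.3933  0.0058]  total mm [173.9 -98.3   1.4]
```

Request:
apply_moves(fingers=[0,0,0,0,0,0,0], travel=[[0.7,-0.39,0],[0.7,-0.39,0],[0.7,-0.39,0],[0.69,-0.39,0],[0.69,-0.39,0],[0,0,0],[0,0,0]], rotation=[[0,0,0],[0,0,0],[0,0,0],[0,0,0],[0,0,0],[0,0,0],[0,0,0]])

```text
time: 29.95
tool_pos: [0.6173, -0.0832, 0.0776]
tcp_rot: [-3.139, 0.108, 0.006]
wrist_force: [0.1, -0.0, -1.5]
width: 0.163
grip_force: 58.8
```

Request:
apply_moves(fingers=[0,0,0,0,0,0], travel=[[0,0,0.4],[0,0,0.4],[0,0,0.1],[0,0,0],[0,0,0],[0,0,0]], rotation=[[0,0,0],[0,0,0],[0,0,0],[0,0,0],[0,0,0],[0,0,0]])

```text
time: 30.55
tool_pos: [0.6185, -0.0843, 0.0355]
tcp_rot: [3.139, -0.111, 0.002]
wrist_force: [0.2, 0.4, -0.7]
width: 0.166
grip_force: 58.8
```

```bash
python3 - <<'E'
from plan import *
show(-1); goto(*lane(-1,-.029,-.0145),.0316,BY,step=.048)
E
```

```text
t 30.55 pos [ 0.6185 -0.0843  0.0355] F [ 0.2  0.4 -0.7] w 0.166 g 58.8 yaw -0.0707 ('rel', array([-0.0291, -0.0155]))
ROT n=1 [ 0.0017 -0.0115 -0.0067]   TRAVEL n=1 [ 0.0028 -0.0195  0.078 ]  total mm [ 0.1 -1.   3.9]
```

Request:
apply_moves(fingers=[0,0,0,0,0,0], travel=[[0,0,0.07],[0,-0.05,0],[0,-0.05,0],[0,0,0],[0,0,0],[0,0,0]], rotation=[[0,0,0],[0,0,0],[0,0,0],[0,0,0],[0,0,0],[0,0,0]])

```text
time: 31.15
tool_pos: [0.6189, -0.0785, 0.0316]
tcp_rot: [-3.139, 0.11, -0.001]
wrist_force: [0.1, 0.4, 2.8]
width: 0.16
grip_force: 59.4
```

Request:
apply_moves(fingers=[0,0,0], travel=[[0,-0.03,0],[0,0,0],[0,0,0]], rotation=[[0,0,0],[0,0,0],[0,0,0]])

```text
time: 31.45
tool_pos: [0.619, -0.0779, 0.0316]
tcp_rot: [3.139, -0.11, 0.001]
wrist_force: [-0.1, -2.0, 3.0]
width: 0.164
grip_force: 59.6
```

Request:
apply_moves(fingers=[0,0,0], travel=[[0,-0.03,0],[0,0,0],[0,0,0]], rotation=[[0,0,0],[0,0,0],[0,0,0]])

```text
time: 31.75
tool_pos: [0.619, -0.0777, 0.0317]
tcp_rot: [3.137, -0.109, 0.001]
wrist_force: [-0.8, -7.3, 2.8]
width: 0.166
grip_force: 59.9
```

Request:
apply_moves(fingers=[0,0,0,0,0,0], travel=[[0.04,0.01,-0.01],[0.05,0,0],[0.05,0,0],[0,0,0],[0,0,0],[0,0,0]], rotation=[[0,0,0],[0,0,0],[0,0,0],[0,0,0],[0,0,0],[0,0,0]])

```text
time: 32.35
tool_pos: [0.6229, -0.0781, 0.0316]
tcp_rot: [3.138, -0.109, -0.01]
wrist_force: [-8.7, -5.2, 7.7]
width: 0.166
grip_force: 61.2
```

Request:
apply_moves(fingers=[0,0,0], travel=[[0.03,0,0],[0,0,0],[0,0,0]], rotation=[[0,0,0],[0,0,0],[0,0,0]])

```text
time: 32.65
tool_pos: [0.624, -0.0781, 0.0316]
tcp_rot: [3.138, -0.109, -0.011]
wrist_force: [-8.8, -5.7, 9.0]
width: 0.162
grip_force: 61.4
```

Request:
apply_moves(fingers=[0,0,0], travel=[[0.02,0,0],[0,0,0],[0,0,0]], rotation=[[0,0,0],[0,0,0],[0,0,0]])

```text
time: 32.95
tool_pos: [0.6249, -0.0782, 0.0316]
tcp_rot: [3.138, -0.11, -0.011]
wrist_force: [-9.2, -5.6, 8.6]
width: 0.162
grip_force: 61.4
```

Request:
apply_moves(fingers=[0,0,0], travel=[[0.02,0,0],[0,0,0],[0,0,0]], rotation=[[0,0,0],[0,0,0],[0,0,0]])

```text
time: 33.25
tool_pos: [0.6259, -0.0783, 0.0316]
tcp_rot: [3.138, -0.109, -0.011]
wrist_force: [-8.8, -5.9, 8.2]
width: 0.165
grip_force: 61.4
```

```bash
python3 - <<'E'
from plan import *
show(-1)
E
```

```text
t 33.25 pos [ 0.6259 -0.0783  0.0316] F [-8.8 -5.9  8.2] w 0.165 g 61.4 yaw -0.0697 ('rel', array([-0.0222, -0.009 ]))
```

Request:
apply_moves(fingers=[0,0,0], travel=[[0.02,0,-0.01],[0,0,0],[0,0,0]], rotation=[[0,0,0],[0,0,0],[0,0,0]])

```text
time: 33.55
tool_pos: [0.6273, -0.0784, 0.0317]
tcp_rot: [3.138, -0.11, -0.01]
wrist_force: [-7.1, -5.8, 6.4]
width: 0.164
grip_force: 60.7
```

Request:
apply_moves(fingers=[0,0,0], travel=[[0.02,0,0],[0,0,0],[0,0,0]], rotation=[[0,0,0],[0,0,0],[0,0,0]])

```text
time: 33.85
tool_pos: [0.6281, -0.0784, 0.0317]
tcp_rot: [3.138, -0.11, -0.01]
wrist_force: [-8.0, -5.8, 5.6]
width: 0.167
grip_force: 60.7
```

Request:
apply_moves(fingers=[0,0,0], travel=[[0.02,0,0],[0,0,0],[0,0,0]], rotation=[[0,0,0],[0,0,0],[0,0,0]])

```text
time: 34.15
tool_pos: [0.6289, -0.0784, 0.0316]
tcp_rot: [3.138, -0.109, -0.011]
wrist_force: [-7.7, -5.5, 7.3]
width: 0.168
grip_force: 60.8
```

Request:
apply_moves(fingers=[0,0,0], travel=[[0.02,0,0],[0,0,0],[0,0,0]], rotation=[[0,0,0],[0,0,0],[0,0,0]])

```text
time: 34.45
tool_pos: [0.629, -0.0785, 0.0316]
tcp_rot: [3.138, -0.109, -0.014]
wrist_force: [-10.8, -5.4, 8.8]
width: 0.163
grip_force: 61.3
```

Request:
apply_moves(fingers=[0,0,0.38,0.38,0.38,0.38,0.38,0.38,0.38,0.38,0.38,0.38], travel=[[-0.02,0.01,-0.01],[0,0,0],[0,0,0],[0,0,0],[0,0,0],[0,0,0],[0,0,-0.2],[0,0,-0.6],[0,0,-0.8],[0,0,-0.8],[0,0,0],[0,0,0]], rotation=[[0,0,0],[0,0,0],[0,0,0],[0,0,0],[0,0,0],[0,0,0],[0,0,0],[0,0,0],[0,0,0],[0,0,0],[0,0,0],[0,0,0]])

```text
time: 35.65
tool_pos: [0.6337, -0.0779, 0.1556]
tcp_rot: [3.139, -0.11, 0.007]
wrist_force: [0.6, -0.6, -0.2]
width: 0.377
grip_force: 0.0
```

```bash
python3 - <<'E'
from bars import *
from plan import *
show(-1);c=cam('wrist','w8')
for r in regions_of('wrist','bar_s1'):
    if r['p']>.3: print(round(r['p'],2),[(q.round(4)) for q in rectp(c,r['mask'],.018)[:1]])
goto(.601,-.2637,.10,.04,step=.048)
E
```

```text
t 35.65 pos [ 0.6337 -0.0779  0.1556] F [ 0.6 -0.6 -0.2] w 0.377 g 0.0 yaw -0.0701 ('rel', array([-0.0144, -0.0081]))
0.9 [array([ 0.624 , -0.0788, -0.0701])]
0.73 [array([ 0.6037, -0.258 ,  0.0947])]
ROT n=2 [-0.0015  0.0072 -0.5258]   TRAVEL n=5 [-0.1513  0.7389  0.2082]  total mm [-37.8 184.7  52. ]
```

View pics/w8.png

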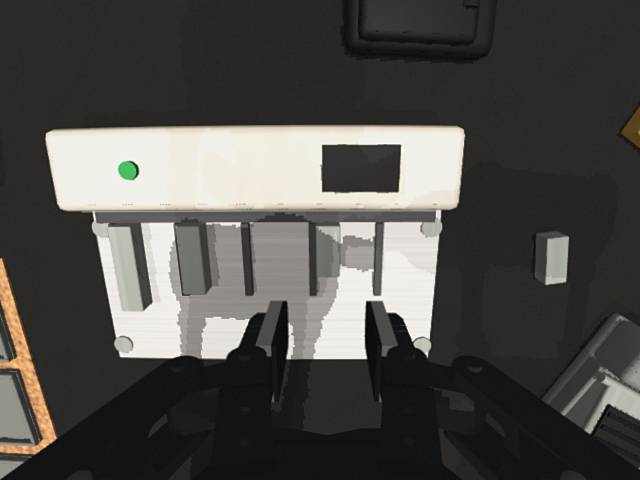

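The short bar is home at columns 316–340, with the other two also home. The last one is at (552,258), yawed slightly.

Request:
apply_moves(fingers=[0.7,0.7,0.7,0.7,0.7,0.7,0.7,0.7,0.7,0.7], travel=[[0,0,0],[0,0,0],[-0.15,0.73,0.2],[-0.15,0.73,0.2],[-0.15,0.73,0.2],[-0.15,0.73,0.2],[-0.15,0.73,0.24],[0,0,0],[0,0,0],[0,0,0]], rotation=[[0,0,-0.6],[0,0,-0.6],[0,0,0],[0,0,0],[0,0,0],[0,0,0],[0,0,0],[0,0,0],[0,0,0],[0,0,0]])

```text
time: 36.75
tool_pos: [0.6044, -0.261, 0.0998]
tcp_rot: [-3.139, -0.087, 0.003]
wrist_force: [-0.0, 0.2, -0.4]
width: 0.699
grip_force: 0.0
```

```bash
python3 - <<'E'
from bars import *
from plan import *
show(); wfit(.04,0,[.602,-.262,.06]); goto(.6015,-.262,.0145,.055)
E
```

```text
t 36.75 pos [ 0.6044 -0.261   0.0998] F [-0.   0.2 -0.4] w 0.699 g 0.0 yaw 0.0557 
net 0.84 [ 0.6033 -0.2631  0.0695] 42 17
fit [(array([ 0.59888241, -0.26327098,  0.05745179]), np.float64(930.2166666666667))]
ROT n=1 [ 0.001  -0.0045  0.02  ]   TRAVEL n=2 [-0.0396  0.0082  0.8666]  total mm [-4.   0.8 86.7]
```

Request:
apply_moves(fingers=[0.7,0.7,0.7,0.7,0,0,0,0,0,0], travel=[[-0.04,0.04,0.8],[0,0,0.6],[0,0,0.3],[0,0,0],[0,0,0],[0,0,0],[0,0,0],[0,0,0],[0,0,0],[0,0,0]], rotation=[[0,0,0],[0,0,0],[0,0,0],[0,0,0],[0,0,0],[0,0,0],[0,0,0],[0,0,0],[0,0,0],[0,0,0]], newtons=60)

```text
time: 37.95
tool_pos: [0.6047, -0.2648, 0.0181]
tcp_rot: [3.139, 0.087, 0.005]
wrist_force: [0.1, 2.6, 6.4]
width: 0.0
grip_force: 3.3
```

Request:
apply_moves(fingers=[0,0,0,0,0], travel=[[0,0,-0.3],[0,0,-0.5],[0,0,-0.5],[0,0,0],[0,0,0]], rotation=[[0,0,0],[0,0,0],[0,0,0],[0,0,0],[0,0,0]])

```text
time: 38.45
tool_pos: [0.6036, -0.2648, 0.0823]
tcp_rot: [3.139, 0.087, 0.003]
wrist_force: [-0.4, 0.1, -0.2]
width: 0.001
grip_force: 0.0
```

```bash
python3 - <<'E'
from plan import *
show(-2); goto(*lane(-2,-.029,-.0145),.08,BY,step=.048)
E
```

```text
t 38.45 pos [ 0.6036 -0.2648  0.0823] F [-0.4  0.1 -0.2] w 0.001 g 0.0 yaw 0.0554 ('rel', array([-0.0313, -0.1446]))
ROT n=2 [ 0.0059 -0.0104  0.5985]   TRAVEL n=3 [ 0.0156 -0.867   0.015 ]  total mm [   2.3 -130.1    2.3]
```

The grip missed the bar because it was too high. I'll open and look again.

Request:
apply_moves(fingers=[0.7,0.7,0.7,0.7,0.7], travel=[[0,0,-0.36],[0,0,0],[0,0,0],[0,0,0],[0,0,0]], rotation=[[0,0,0],[0,0,0],[0,0,0],[0,0,0],[0,0,0]])

```text
time: 38.95
tool_pos: [0.6022, -0.2639, 0.0974]
tcp_rot: [-3.139, -0.087, 0.003]
wrist_force: [0.6, 0.5, 0.2]
width: 0.699
grip_force: 0.0
```

```bash
python3 - <<'E'
from bars import *
from plan import *
show(); wfit(.04,0,[.602,-.262,.06]); goto(.6015,-.262,.009,.055); cam('wrist','w9')
E
```

```text
t 38.95 pos [ 0.6022 -0.2639  0.0974] F [0.6 0.5 0.2] w 0.699 g 0.0 yaw 0.0555 
net 0.74 [ 0.6037 -0.2639  0.0676] 44 18
fit [(array([ 0.60050587, -0.26422257,  0.04983298]), np.float64(934.3152777777777))]
ROT n=1 [-0.0036  0.0066  0.0041]   TRAVEL n=2 [-0.0114 -0.0222  0.8926]  total mm [-1.1 -2.2 89.3]
```

View pics/w9.png

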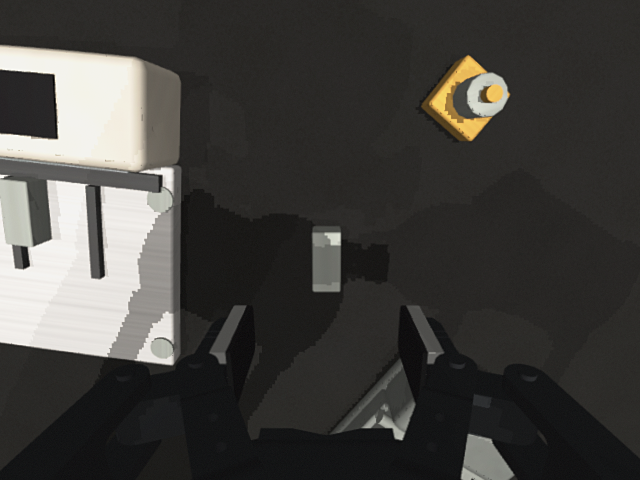

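The bar is still at (326,259), centred. I'll descend deeper this time.

Request:
apply_moves(fingers=[0.7,0.7,0.7,0.7,0.7], travel=[[0,0,0.8],[0,0,0.6],[0,0,0.38],[0,0,0],[0,0,0]], rotation=[[0,0,0],[0,0,0],[0,0,0],[0,0,0],[0,0,0]], newtons=60)

```text
time: 39.7
tool_pos: [0.603, -0.2642, 0.0098]
tcp_rot: [-3.14, -0.087, 0.001]
wrist_force: [-0.1, -0.7, -0.0]
width: 0.698
grip_force: 0.0
```

Request:
apply_moves(fingers=[0,0,0,0,0,0], travel=[[0,0,0],[0,0,0],[0,0,0],[0,0,0],[0,0,0],[0,0,0]], rotation=[[0,0,0],[0,0,0],[0,0,0],[0,0,0],[0,0,0],[0,0,0]])

```text
time: 40.3
tool_pos: [0.6043, -0.2649, 0.0117]
tcp_rot: [3.139, 0.087, 0.004]
wrist_force: [-0.3, 0.4, 5.6]
width: 0.184
grip_force: 59.3
```

Request:
apply_moves(fingers=[0,0,0,0,0], travel=[[0,0,-0.3],[0,0,-0.5],[0,0,-0.6],[0,0,0],[0,0,0]], rotation=[[0,0,0],[0,0,0],[0,0,0],[0,0,0],[0,0,0]])

```text
time: 40.8
tool_pos: [0.6037, -0.2646, 0.0813]
tcp_rot: [3.139, 0.087, 0.003]
wrist_force: [-0.2, -0.1, -1.6]
width: 0.189
grip_force: 58.7
```

```bash
python3 - <<'E'
from plan import *
show(-2); goto(*lane(-2,-.028,-.0145),.08,BY,step=.048)
E
```

```text
t 40.8 pos [ 0.6037 -0.2646  0.0813] F [-0.2 -0.1 -1.6] w 0.189 g 58.7 yaw 0.0555 ('rel', array([-0.0313, -0.1444]))
ROT n=2 [ 0.0052 -0.0108  0.5993]   TRAVEL n=3 [ 0.0219 -0.8658  0.0086]  total mm [   3.3 -129.9    1.3]
```

Request:
apply_moves(fingers=[0,0,0,0,0,0,0,0], travel=[[0,0,0],[0,0,0],[0.02,-0.8,0],[0.02,-0.8,0],[0.02,-0.8,0],[0,-0.2,0],[0,0,0],[0,0,0]], rotation=[[0,0,0.6],[0,0,0.6],[0,0,0],[0,0,0],[0,0,0],[0,0,0],[0,0,0],[0,0,0]])

```text
time: 41.6
tool_pos: [0.6144, -0.1351, 0.0788]
tcp_rot: [3.139, -0.109, -0.003]
wrist_force: [0.3, 0.2, -0.4]
width: 0.182
grip_force: 58.9
```

Request:
apply_moves(fingers=[0,0,0,0,0,0], travel=[[0,0,0.4],[0,0,0.4],[0,0,0.2],[0,0,0],[0,0,0],[0,0,0]], rotation=[[0,0,0],[0,0,0],[0,0,0],[0,0,0],[0,0,0],[0,0,0]])

```text
time: 42.2
tool_pos: [0.6156, -0.1354, 0.0305]
tcp_rot: [3.139, -0.111, 0.002]
wrist_force: [-0.0, -0.4, -0.7]
width: 0.187
grip_force: 58.9
```

```bash
python3 - <<'E'
from plan import *
show(-2); goto(*lane(-2,-.028,-.0145),.0267,BY,step=.048)
E
```

```text
t 42.2 pos [ 0.6156 -0.1354  0.0305] F [-0.  -0.4 -0.7] w 0.187 g 58.9 yaw -0.0709 ('rel', array([-0.0285, -0.0147]))
ROT n=1 [ 0.0024 -0.0098 -0.0082]   TRAVEL n=1 [ 0.009  -0.0044  0.0755]  total mm [ 0.5 -0.2  3.8]
```

Request:
apply_moves(fingers=[0,0,0,0,0,0], travel=[[0,0,0.06],[0,-0.05,0],[0,-0.05,0],[0,0,0],[0,0,0],[0,0,0]], rotation=[[0,0,0],[0,0,0],[0,0,0],[0,0,0],[0,0,0],[0,0,0]])

```text
time: 42.8
tool_pos: [0.6154, -0.1299, 0.0269]
tcp_rot: [3.139, -0.11, -0.0]
wrist_force: [-0.0, -2.0, -0.3]
width: 0.184
grip_force: 59.1
```

Request:
apply_moves(fingers=[0,0,0], travel=[[0,-0.02,0],[0,0,0],[0,0,0]], rotation=[[0,0,0],[0,0,0],[0,0,0]])

```text
time: 43.1
tool_pos: [0.6155, -0.1298, 0.0269]
tcp_rot: [3.138, -0.11, -0.0]
wrist_force: [-1.3, -4.9, -0.4]
width: 0.183
grip_force: 59.1
```

Request:
apply_moves(fingers=[0,0,0], travel=[[0,-0.02,0],[0,0,0],[0,0,0]], rotation=[[0,0,0],[0,0,0],[0,0,0]])

```text
time: 43.4
tool_pos: [0.6155, -0.1297, 0.027]
tcp_rot: [3.137, -0.109, 0.0]
wrist_force: [-1.1, -7.8, -0.8]
width: 0.185
grip_force: 59.1
```

Rail contact. Now toward the fence.

Request:
apply_moves(fingers=[0,0,0,0,0,0], travel=[[0.05,0.01,0],[0.05,0,0],[0.03,0,0],[0,0,0],[0,0,0],[0,0,0]], rotation=[[0,0,0],[0,0,0],[0,0,0],[0,0,0],[0,0,0],[0,0,0]])

```text
time: 44.0
tool_pos: [0.6201, -0.1301, 0.0268]
tcp_rot: [3.138, -0.109, -0.006]
wrist_force: [-6.6, -5.8, 4.3]
width: 0.181
grip_force: 59.6
```

Request:
apply_moves(fingers=[0,0,0], travel=[[0.02,0,0],[0,0,0],[0,0,0]], rotation=[[0,0,0],[0,0,0],[0,0,0]])

```text
time: 44.3
tool_pos: [0.6208, -0.1302, 0.0268]
tcp_rot: [3.138, -0.109, -0.007]
wrist_force: [-5.9, -5.8, 3.7]
width: 0.186
grip_force: 59.7
```

Request:
apply_moves(fingers=[0,0,0], travel=[[0.02,0,0],[0,0,0],[0,0,0]], rotation=[[0,0,0],[0,0,0],[0,0,0]])

```text
time: 44.6
tool_pos: [0.6219, -0.1302, 0.0268]
tcp_rot: [3.138, -0.109, -0.007]
wrist_force: [-6.6, -6.1, 3.6]
width: 0.184
grip_force: 59.7
```

Request:
apply_moves(fingers=[0,0,0], travel=[[0.02,0,0],[0,0,0],[0,0,0]], rotation=[[0,0,0],[0,0,0],[0,0,0]])

```text
time: 44.9
tool_pos: [0.6229, -0.1303, 0.0268]
tcp_rot: [3.138, -0.109, -0.007]
wrist_force: [-5.7, -5.3, 3.5]
width: 0.183
grip_force: 59.7
```

```bash
python3 - <<'E'
from plan import *
show(-2)
E
```

```text
t 44.9 pos [ 0.6229 -0.1303  0.0268] F [-5.7 -5.3  3.5] w 0.183 g 59.7 yaw -0.0696 ('rel', array([-0.0216, -0.0091]))
```

Request:
apply_moves(fingers=[0,0,0], travel=[[0.02,0,0],[0,0,0],[0,0,0]], rotation=[[0,0,0],[0,0,0],[0,0,0]])

```text
time: 45.2
tool_pos: [0.6239, -0.1303, 0.0268]
tcp_rot: [3.138, -0.109, -0.007]
wrist_force: [-7.7, -6.5, 3.9]
width: 0.189
grip_force: 59.7
```

Request:
apply_moves(fingers=[0,0,0], travel=[[0.02,0,0],[0,0,0],[0,0,0]], rotation=[[0,0,0],[0,0,0],[0,0,0]])

```text
time: 45.5
tool_pos: [0.6249, -0.1304, 0.0268]
tcp_rot: [3.138, -0.109, -0.007]
wrist_force: [-7.5, -6.4, 4.3]
width: 0.18
grip_force: 59.7
```

Request:
apply_moves(fingers=[0,0,0], travel=[[0.02,0,0],[0,0,0],[0,0,0]], rotation=[[0,0,0],[0,0,0],[0,0,0]])

```text
time: 45.8
tool_pos: [0.6259, -0.1305, 0.0268]
tcp_rot: [3.138, -0.109, -0.007]
wrist_force: [-6.4, -6.7, 3.8]
width: 0.184
grip_force: 59.7
```

Request:
apply_moves(fingers=[0,0,0], travel=[[0.02,0,0],[0,0,0],[0,0,0]], rotation=[[0,0,0],[0,0,0],[0,0,0]])

```text
time: 46.1
tool_pos: [0.6262, -0.1305, 0.0268]
tcp_rot: [3.138, -0.109, -0.009]
wrist_force: [-8.2, -5.8, 5.8]
width: 0.184
grip_force: 59.9
```

Request:
apply_moves(fingers=[0,0,0], travel=[[0.02,0,0],[0,0,0],[0,0,0]], rotation=[[0,0,0],[0,0,0],[0,0,0]])

```text
time: 46.4
tool_pos: [0.6262, -0.1305, 0.0268]
tcp_rot: [3.138, -0.109, -0.012]
wrist_force: [-11.3, -5.6, 7.5]
width: 0.183
grip_force: 60.1
```

Request:
apply_moves(fingers=[0,0,0.38,0.38,0.38,0.38,0.38,0.38,0.38,0.38,0.38,0.38], travel=[[-0.02,0.01,-0.01],[0,0,0],[0,0,0],[0,0,0],[0,0,0],[0,0,0],[0,0,-0.2],[0,0,-0.6],[0,0,-0.8],[0,0,-0.8],[0,0,-0.6],[0,0,0]], rotation=[[0,0,0],[0,0,0],[0,0,0],[0,0,0],[0,0,0],[0,0,0],[0,0,0],[0,0,0],[0,0,0],[0,0,0],[0,0,0],[0,0,0]])

```text
time: 47.6
tool_pos: [0.6332, -0.1305, 0.1851]
tcp_rot: [3.137, -0.11, 0.019]
wrist_force: [1.9, -0.5, 1.0]
width: 0.384
grip_force: 0.0
```

```bash
python3 - <<'E'
from bars import *
from plan import *
show(-2);c=cam('wrist','w10')
for n,k,L in(('bar_s1',-1,.04),('bar_s1',-2,.04),('bar_m1',1,.055),('bar_l1',2,.07)):
  for r in regions_of('wrist',n):
    q,w,h=rectp(c,r['mask'],.033); e=bedrel(q[:2],k)
    if np.abs(e).max()<.04: print(n,k,round(r['p'],2),e.round(4),round(q[2]-BY,3),round(w),round(h))
for r in tip_of('wrist','pedal_pad'): print(r,back(c,[r['location']],.057)[0])
for r in regions_of('wrist','pedal'): print(r['p'],r['bbox'],rectp(c,r['mask'],.055))
E
```

```text
t 47.6 pos [ 0.6332 -0.1305  0.1851] F [ 1.9 -0.5  1. ] w 0.384 g 0.0 yaw -0.0701 ('rel', array([-0.0112, -0.0086]))
bar_s1 -1 0.69 [-0.0202 -0.0108] -0.037 43 20
bar_s1 -2 0.69 [-0.0198 -0.0095] -0.008 42 18
bar_m1 1 0.73 [-0.0278 -0.0144] 0.003 57 26
bar_l1 2 0.64 [-0.0354 -0.0159] -0.004 71 29
0.58 [497.5, 370.5, 97.3, 66.5] (array([ 0.47454623, -0.33041904,  0.88778592]), 85.53518676757812, 26.72964859008789)
```

View pics/w10.png

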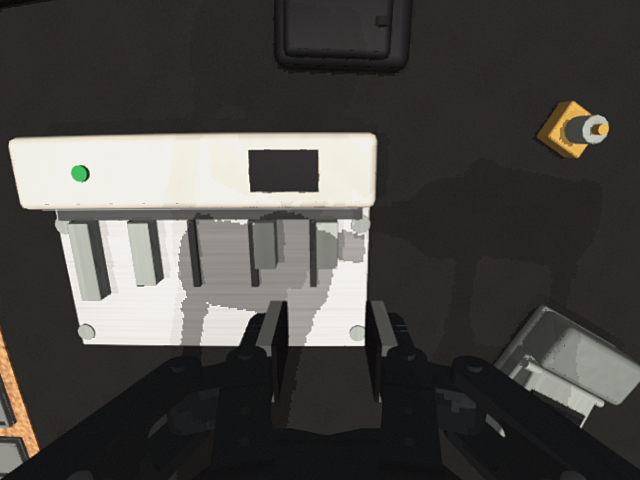

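All four bars lie home, with their front ends on the fence at row 220, and the pedal is at (570,370). I'll shut the fingers and move over near the pedal to measure its pad.

```bash
python3 - <<'E'
from plan import *
goto(.36,-.30,.20,-.07,step=.046)
E
```

```text
ROT n=1 [-0.0061  0.0332 -0.0021]   TRAVEL n=7 [-0.7292  0.5397 -0.0709]  total mm [-255.2  188.9  -24.8]
```

Request:
apply_moves(fingers=[0,0,0,0,0,0,0,0,0,0], travel=[[-0.73,0.54,-0.07],[-0.73,0.54,-0.07],[-0.73,0.54,-0.07],[-0.73,0.54,-0.07],[-0.73,0.54,-0.07],[-0.73,0.54,-0.07],[-0.73,0.54,-0.07],[0,0,0],[0,0,0],[0,0,0]], rotation=[[0,0,0],[0,0,0],[0,0,0],[0,0,0],[0,0,0],[0,0,0],[0,0,0],[0,0,0],[0,0,0],[0,0,0]])

```text
time: 48.95
tool_pos: [0.3612, -0.2999, 0.2012]
tcp_rot: [-3.139, 0.11, 0.001]
wrist_force: [0.1, 0.5, -0.5]
width: -0.002
grip_force: 0.0
```

```bash
python3 - <<'E'
from bars import *
from plan import *
show();c=cam('wrist','w11')
for r in tip_of('wrist','pedal_pad'): print(r,back(c,[r['location']],.057)[0])
for r in regions_of('wrist','pedal'): print(r['p'],r['bbox'],rectp(c,r['mask'],.055))
goto(.405,-.31,.08,-.07)
E
```

```text
t 48.95 pos [ 0.3612 -0.2999  0.2012] F [ 0.1  0.5 -0.5] w -0.002 g 0.0 yaw -0.0701 
{'location': [326.2, 180.7], 'p': 0.85} [ 0.40299562 -0.30268405  0.057     ]
0.73 [273.7, 58.9, 147.7, 170.9] (array([ 0.42652615, -0.31947284, -0.57393212]), 96.07928466796875, 80.27909088134766)
ROT n=1 [-0.0067  0.0051  0.0162]   TRAVEL n=3 [0.2927 0.0492 0.809 ]  total mm [ 43.9   7.4 121.4]
```

View pics/w11.png

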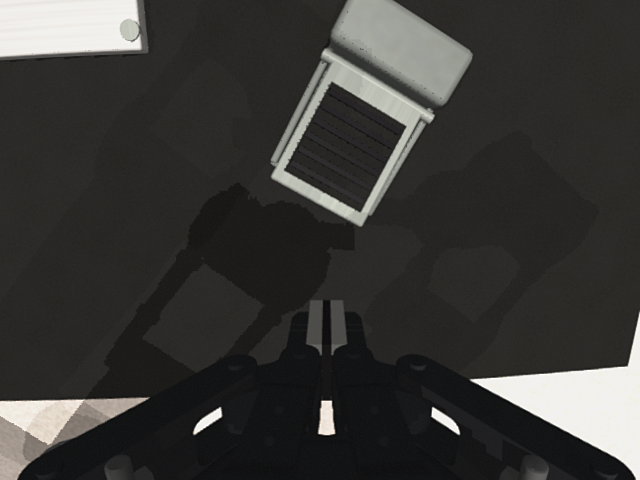

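The pedal's free-end corners are at (272,173) and (366,222). The pad projects to (330,178), i.e. (0.403, −0.303), which matches the network.

Request:
apply_moves(fingers=[0,0,0,0,0,0,0], travel=[[0.21,0,0.66],[0.21,0,0.66],[0.21,0,0.66],[0.21,0,0.6],[0,0,0],[0,0,0],[0,0,0]], rotation=[[0,0,0],[0,0,0],[0,0,0],[0,0,0],[0,0,0],[0,0,0],[0,0,0]])

```text
time: 49.8
tool_pos: [0.4039, -0.3037, 0.0743]
tcp_rot: [3.138, -0.109, 0.003]
wrist_force: [0.7, -0.2, 0.4]
width: 0.002
grip_force: 0.0
```

Request:
apply_moves(fingers=[0,0,0,0,0,0], travel=[[0,0,0.15],[0,0,0.15],[0,0,0.15],[0,0,0],[0,0,0],[0,0,0]], rotation=[[0,0,0],[0,0,0],[0,0,0],[0,0,0],[0,0,0],[0,0,0]])

```text
time: 50.4
tool_pos: [0.4027, -0.3035, 0.0508]
tcp_rot: [3.14, -0.111, -0.0]
wrist_force: [-1.9, 0.1, 5.8]
width: 0.001
grip_force: 2.9
```

Request:
apply_moves(fingers=[0,0,0,0], travel=[[0,0,0.08],[0,0,0.08],[0,0,0],[0,0,0]], rotation=[[0,0,0],[0,0,0],[0,0,0],[0,0,0]])

```text
time: 50.8
tool_pos: [0.4023, -0.3032, 0.0429]
tcp_rot: [-3.139, 0.111, 0.002]
wrist_force: [-3.5, 2.5, 8.2]
width: -0.002
grip_force: 4.4
```

Request:
apply_moves(fingers=[0,0,0,0,0], travel=[[0,0,0.05],[0,0,0.04],[0,0,0],[0,0,0],[0,0,0]], rotation=[[0,0,0],[0,0,0],[0,0,0],[0,0,0],[0,0,0]])

```text
time: 51.3
tool_pos: [0.4022, -0.3032, 0.0401]
tcp_rot: [-3.139, 0.11, 0.003]
wrist_force: [-7.5, 4.1, 21.0]
width: 0.004
grip_force: 10.7
```

Request:
apply_moves(fingers=[0,0,0], travel=[[0,0,0.03],[0,0,0],[0,0,0]], rotation=[[0,0,0],[0,0,0],[0,0,0]])

```text
time: 51.6
tool_pos: [0.4022, -0.3032, 0.0398]
tcp_rot: [-3.139, 0.11, 0.003]
wrist_force: [-10.6, 8.1, 32.6]
width: -0.002
grip_force: 15.4
```

Request:
apply_moves(fingers=[0,0,0,0,0,0,0,0,0,0,0,0], travel=[[0,0,-0.02],[0,0,0],[0,0,0],[0,0,0],[0,0,0],[0,0,0],[0,0,0],[0,0,0],[0,0,0],[0,0,0],[0,0,0],[0,0,0]], rotation=[[0,0,0],[0,0,0],[0,0,0],[0,0,0],[0,0,0],[0,0,0],[0,0,0],[0,0,0],[0,0,0],[0,0,0],[0,0,0],[0,0,0]])

```text
time: 52.8
tool_pos: [0.4022, -0.3032, 0.04]
tcp_rot: [-3.139, 0.11, 0.003]
wrist_force: [-8.5, 6.1, 24.3]
width: 0.002
grip_force: 12.2
```

Request:
apply_moves(fingers=[0,0,0,0,0,0,0,0,0,0,0,0], travel=[[0,0,0],[0,0,0],[0,0,0],[0,0,0],[0,0,0],[0,0,0],[0,0,0],[0,0,0],[0,0,0],[0,0,0],[0,0,0],[0,0,0]], rotation=[[0,0,0],[0,0,0],[0,0,0],[0,0,0],[0,0,0],[0,0,0],[0,0,0],[0,0,0],[0,0,0],[0,0,0],[0,0,0],[0,0,0]])

```text
time: 54.0
tool_pos: [0.4022, -0.3032, 0.04]
tcp_rot: [-3.139, 0.11, 0.003]
wrist_force: [-8.3, 6.5, 24.7]
width: -0.002
grip_force: 12.2
```

```bash
python3 - <<'E'
from bars import *
from plan import *
show()
for cn in('top',):
 c=cam(cn,'t2')
 for n,k in(('bar_s1',-1),('bar_s1',-2),('bar_m1',1),('bar_l1',2)):
  for r in regions_of(cn,n):
    q,w,h=rectp(c,r['mask'],.033); e=bedrel(q[:2],k)
    if np.abs(e).max()<.04: print(n,k,round(r['p'],2),e.round(4),round(q[2]-BY,3),round(w),round(h))
E
```

```text
t 54.0 pos [ 0.4022 -0.3032  0.04  ] F [-8.3  6.5 24.7] w -0.002 g 12.2 yaw -0.0702 
bar_s1 -1 0.67 [-0.0224 -0.0085] 0.044 39 18
bar_s1 -2 0.47 [-0.0229 -0.0089] 0.039 42 18
bar_m1 1 0.74 [-0.0283 -0.0084] 0.053 57 18
bar_l1 2 0.83 [-0.0357 -0.0094] 0.004 72 19
```

View pics/t2.png

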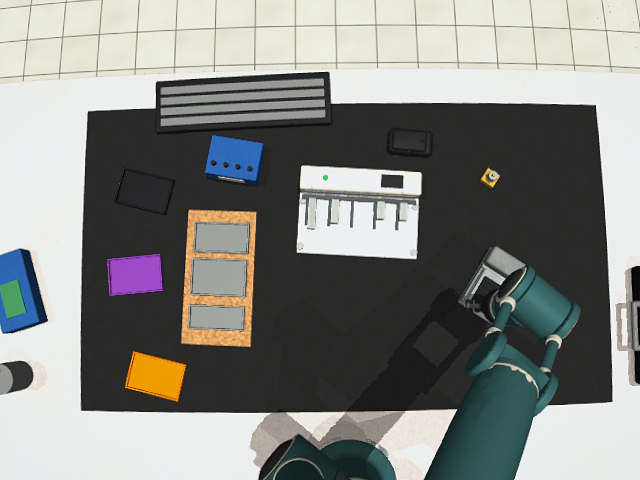

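All four bars still read home in the top picture (columns 311, 335, 380 and 403), with the pedal down. I'll release it and go to measure the trays.

```bash
python3 - <<'E'
from plan import *
goto(.44,.29,.28,-.07,pos=[.4022,-.3032,.16],cy=-.0701,step=.047)
E
```

```text
ROT n=1 [ 0.     0.    -0.001]   TRAVEL n=13 [-0.0058 -0.9144 -0.1846]  total mm [  -3.8 -594.4 -120. ]
```

Request:
apply_moves(fingers=[0,0,0,0,0], travel=[[0,0,-0.2],[0,0,-0.4],[0,0,-0.8],[0,0,-1],[0,0,0]], rotation=[[0,0,0],[0,0,0],[0,0,0],[0,0,0],[0,0,0]])

```text
time: 54.75
tool_pos: [0.4069, -0.3069, 0.1649]
tcp_rot: [3.131, -0.11, 0.017]
wrist_force: [1.8, -0.6, 0.7]
width: -0.002
grip_force: 0.0
```

Request:
apply_moves(fingers=[0,0,0,0,0,0,0,0,0,0,0,0], travel=[[0,-0.9,-0.2],[0,-0.9,-0.2],[0,-0.9,-0.2],[0,-0.9,-0.2],[0,-0.9,-0.2],[0,-0.9,-0.2],[0,-0.9,-0.2],[0,-0.9,-0.2],[0,-0.9,-0.2],[0,-0.9,-0.2],[0,-0.9,-0.2],[0,-0.9,-0.1]], rotation=[[0,0,0],[0,0,0],[0,0,0],[0,0,0],[0,0,0],[0,0,0],[0,0,0],[0,0,0],[0,0,0],[0,0,0],[0,0,0],[0,0,0]])

```text
time: 55.95
tool_pos: [0.4408, 0.2374, 0.2728]
tcp_rot: [-3.139, 0.11, -0.002]
wrist_force: [1.7, -1.6, -0.2]
width: 0.003
grip_force: 0.0
```

Request:
apply_moves(fingers=[0,0,0,0,0], travel=[[0,-0.9,0],[0,0,0],[0,0,0],[0,0,0],[0,0,0]], rotation=[[0,0,0],[0,0,0],[0,0,0],[0,0,0],[0,0,0]])

```text
time: 56.45
tool_pos: [0.4438, 0.2789, 0.2719]
tcp_rot: [3.139, -0.113, -0.001]
wrist_force: [0.3, -0.7, -0.1]
width: -0.002
grip_force: 0.0
```

```bash
python3 - <<'E'
from bars import *
from plan import *
show(); c=cam('wrist','w12')
for r in regions_of('wrist','tray_l'):
    if r['p']>.3: q,w,h=rectp(c,r['mask'],.014); print(round(r['p'],2),r['bbox'],q.round(4),round(w),round(h))
for r in tip_of('wrist','tray_l'):
    if r['p']>.3: print(round(r['p'],2),np.round(r['location']),back(c,[r['location']],.003)[0].round(4))
E
```

```text
t 56.45 pos [0.4438 0.2789 0.2719] F [ 0.3 -0.7 -0.1] w -0.002 g 0.0 yaw -0.0719 
0.98 [245.8, 42.3, 131.3, 77.1] [0.5713 0.2868 1.5215] 128 71
0.83 [44.6, 0.5, 130.1, 38.3] [0.6469 0.4767 1.4539] 132 32
0.82 [160.1, 323.0, 104.3, 61.2] [0.2605 0.4379 1.339 ] 127 91
0.81 [63.1, 130.3, 133.8, 99.4] [ 0.4883  0.4867 -1.4849] 131 86
0.6 [254.2, 230.3, 117.4, 49.8] [0.3902 0.298  1.5297] 127 60
0.57 [247.2, 131.3, 122.9, 84.6] [0.4804 0.2934 1.5231] 128 85
0.95 [314. 255.] [0.3869 0.2972 0.003 ]
0.91 [211. 360.] [0.2552 0.4405 0.003 ]
0.74 [308.  83.] [0.5709 0.2887 0.003 ]
0.73 [310. 173.] [0.4798 0.2936 0.003 ]
0.69 [131. 180.] [0.4878 0.4915 0.003 ]
```

The trays measure 128×71 (m), 128×85 (l) and about 128×56 (s), which matches the given sizes. Now I'll pick the long bar from lane k=2.

```bash
python3 - <<'E'
from plan import *
goto(*lane(2,-.035,-.009),.10,BY,step=.047)
E
```

```text
ROT n=1 [-0.0007 -0.0025 -0.0186]   TRAVEL n=7 [0.5533 0.5369 0.4925]  total mm [193.6 187.9 172.4]
```

Request:
apply_moves(fingers=[0.45,0.45,0.45,0.45,0.45,0.45,0.45,0.45,0.45,0.45], travel=[[0.55,0.54,0.49],[0.55,0.54,0.49],[0.55,0.54,0.49],[0.55,0.54,0.49],[0.55,0.54,0.49],[0.55,0.54,0.49],[0.55,0.54,0.49],[0,0,0],[0,0,0],[0,0,0]], rotation=[[0,0,0],[0,0,0],[0,0,0],[0,0,0],[0,0,0],[0,0,0],[0,0,0],[0,0,0],[0,0,0],[0,0,0]])

```text
time: 57.6
tool_pos: [0.6226, 0.0785, 0.1016]
tcp_rot: [-3.139, 0.111, -0.001]
wrist_force: [0.1, 0.5, -0.4]
width: 0.449
grip_force: 0.0
```

```bash
python3 - <<'E'
from plan import *
show(2); goto(*lane(2,-.035,-.009),.0255,BY,step=.047)
E
```

```text
t 57.6 pos [0.6226 0.0785 0.1016] F [ 0.1  0.5 -0.4] w 0.449 g 0.0 yaw -0.0706 ('rel', array([-0.0364, -0.0088]))
ROT n=1 [-0.0051 -0.0076 -0.0059]   TRAVEL n=2 [0.0143 0.0016 0.7614]  total mm [ 1.4  0.2 76.1]
```

Request:
apply_moves(fingers=[0.45,0.45,0.45,0.45,0.45], travel=[[0.02,0,0.8],[0,0,0.5],[0,0,0.22],[0,0,0],[0,0,0]], rotation=[[0,0,0],[0,0,0],[0,0,0],[0,0,0],[0,0,0]])

```text
time: 58.1
tool_pos: [0.6245, 0.0789, 0.0264]
tcp_rot: [-3.139, 0.109, -0.004]
wrist_force: [0.4, 0.5, 0.8]
width: 0.449
grip_force: 0.0
```

Request:
apply_moves(fingers=[0,0,0,0,0,0], travel=[[0,0,0],[0,0,0],[0,0,0],[0,0,0],[0,0,0],[0,0,0]], rotation=[[0,0,0],[0,0,0],[0,0,0],[0,0,0],[0,0,0],[0,0,0]], newtons=60)

```text
time: 58.7
tool_pos: [0.6252, 0.0779, 0.0273]
tcp_rot: [-3.14, 0.11, -0.005]
wrist_force: [-1.3, -1.4, 6.9]
width: 0.182
grip_force: 59.1
```

```bash
python3 - <<'E'
from plan import *
s=show(2); p=s['tool_pos'].copy(); p[2]+=.065; goto(.4804,.2934,p[2],-.055,pos=p,cy=yawof(s['tcp_rot']),step=.047)
E
```

```text
t 58.7 pos [0.6252 0.0779 0.0273] F [-1.3 -1.4  6.9] w 0.182 g 59.1 yaw -0.0703 ('rel', array([-0.0338, -0.0092]))
ROT n=1 [ 0.      0.     -0.1458]   TRAVEL n=6 [-0.5216 -0.6906 -0.    ]  total mm [-156.5 -207.2   -0. ]
```

Request:
apply_moves(fingers=[0,0,0,0,0,0,0,0,0,0,0,0], travel=[[0,0,-0.3],[0,0,-0.5],[0,0,-0.5],[-0.52,-0.69,0],[-0.52,-0.69,0],[-0.52,-0.69,0],[-0.52,-0.69,0],[-0.52,-0.69,0],[-0.52,-0.69,0],[0,0,0],[0,0,0],[0,0,0]], rotation=[[0,0,-0.15],[0,0,0],[0,0,0],[0,0,0],[0,0,0],[0,0,0],[0,0,0],[0,0,0],[0,0,0],[0,0,0],[0,0,0],[0,0,0]])

```text
time: 59.9
tool_pos: [0.4798, 0.293, 0.0905]
tcp_rot: [-3.14, 0.086, -0.002]
wrist_force: [-0.3, -0.4, -0.1]
width: 0.182
grip_force: 59.1
```

```bash
python3 - <<'E'
from bars import *
from plan import *
show();c=cam('wrist')
for r in regions_of('wrist','tray_l'):
    if r['p']>.3: q,w,h=rectp(c,r['mask'],.014); print(round(r['p'],2),r['bbox'],q.round(4),round(w),round(h))
goto(.4815,.2934,.0215,-.055)
E
```

```text
t 59.9 pos [0.4798 0.293  0.0905] F [-0.3 -0.4 -0.1] w 0.182 g 59.1 yaw -0.0545 
0.93 [207.2, 31.9, 242.3, 137.5] [0.5713 0.2871 1.5226] 128 71
0.92 [1.9, 0.0, 85.0, 21.1] [0.631  0.4369 1.454 ] 50 10
0.82 [218.5, 187.6, 215.5, 137.1] [0.4815 0.2938 1.518 ] 127 86
0.79 [226.9, 341.8, 193.0, 76.3] [0.3732 0.2989 1.5189] 43 22
0.66 [0.0, 182.8, 139.8, 143.0] [ 0.4908  0.4701 -1.4873] 106 85
ROT n=1 [-0.0005 -0.0054 -0.0089]   TRAVEL n=2 [ 0.0147 -0.0105  0.6864]  total mm [ 1.5 -1.1 68.6]
```

Request:
apply_moves(fingers=[0,0,0,0,0,0], travel=[[0.05,-0.01,0.6],[0,0,0.5],[0,0,0.26],[0,0,0],[0,0,0],[0,0,0]], rotation=[[0,0,0],[0,0,0],[0,0,0],[0,0,0],[0,0,0],[0,0,0]])

```text
time: 60.6
tool_pos: [0.4828, 0.2941, 0.023]
tcp_rot: [-3.139, 0.086, -0.003]
wrist_force: [0.6, 0.8, -1.4]
width: 0.183
grip_force: 63.3
```

Request:
apply_moves(fingers=[0,0,0], travel=[[0,0,0.04],[0,0,0],[0,0,0]], rotation=[[0,0,0],[0,0,0],[0,0,0]])

```text
time: 60.9
tool_pos: [0.4818, 0.2939, 0.0202]
tcp_rot: [-3.14, 0.085, -0.001]
wrist_force: [0.2, -0.7, -0.7]
width: 0.185
grip_force: 63.3
```

Request:
apply_moves(fingers=[0,0,0], travel=[[0,0,0.02],[0,0,0],[0,0,0]], rotation=[[0,0,0],[0,0,0],[0,0,0]])

```text
time: 61.2
tool_pos: [0.4815, 0.2937, 0.0187]
tcp_rot: [3.14, -0.085, -0.0]
wrist_force: [0.4, -0.4, -1.9]
width: 0.183
grip_force: 63.3
```

Request:
apply_moves(fingers=[0.45,0.45,0.45,0.45,0.45,0.45,0.45,0.45,0.45], travel=[[0,0,0],[0,0,0],[0,0,0],[0,0,0],[0,0,-0.3],[0,0,-0.8],[0,0,-0.8],[0,0,0],[0,0,0]], rotation=[[0,0,0],[0,0,0],[0,0,0],[0,0,0],[0,0,0],[0,0,0],[0,0,0],[0,0,0],[0,0,0]])

```text
time: 62.1
tool_pos: [0.4831, 0.2945, 0.1166]
tcp_rot: [-3.138, 0.086, -0.007]
wrist_force: [-0.7, -0.5, -0.4]
width: 0.451
grip_force: 0.0
```

```bash
python3 - <<'E'
from bars import *
from plan import *
show();c=cam('wrist')
for n,z in(('tray_l',.014),('bar_l1',.025)):
  for r in regions_of('wrist',n):
    if r['p']>.3: q,w,h=rectp(c,r['mask'],z); print(n,round(r['p'],2),q.round(4),round(w),round(h))
goto(*lane(1,-.0275,-.009),.11,BY,step=.047)
E
```

```text
t 62.1 pos [0.4831 0.2945 0.1166] F [-0.7 -0.5 -0.4] w 0.451 g 0.0 yaw -0.0545 
tray_l 0.88 [0.6384 0.4483 1.4572] 77 20
tray_l 0.85 [0.4816 0.2937 1.5156] 127 87
tray_l 0.85 [ 0.2914  0.4263 -0.7816] 49 23
tray_l 0.82 [0.3927 0.3003 1.5192] 86 62
tray_l 0.82 [ 0.4895  0.4842 -1.4917] 132 86
tray_l 0.77 [0.5714 0.2875 1.5203] 127 70
bar_l1 0.93 [ 0.4807  0.2935 -0.0553] 71 18
ROT n=1 [0.0115 0.0182 0.1477]   TRAVEL n=7 [0.4732 0.7325 0.0079]  total mm [165.6 256.4   2.8]
```

The long bar lies centred in its tray. Next is the medium one.

Request:
apply_moves(fingers=[0.45,0.45,0.45,0.45,0.45,0.45,0.45,0.45,0.45,0.45,0.45], travel=[[0,0,0],[0.47,0.73,0],[0.47,0.73,0],[0.47,0.73,0],[0.47,0.73,0],[0.47,0.73,0],[0.47,0.73,0],[0.47,0.73,0],[0,0,0],[0,0,0],[0,0,0]], rotation=[[0,0,0.15],[0,0,0],[0,0,0],[0,0,0],[0,0,0],[0,0,0],[0,0,0],[0,0,0],[0,0,0],[0,0,0],[0,0,0]])

```text
time: 63.35
tool_pos: [0.6266, 0.028, 0.1126]
tcp_rot: [-3.139, 0.11, 0.004]
wrist_force: [0.5, 0.4, -0.9]
width: 0.446
grip_force: 0.0
```

```bash
python3 - <<'E'
from bars import *
from plan import *
show(1);c=cam('wrist')
for n in('bar_m1','bar_s1'):
  for r in regions_of('wrist',n):
    if r['p']>.3: q,w,h=rectp(c,r['mask'],.033); print(n,round(r['p'],2),bedrel(q,1).round(4),q.round(4),round(w),round(h))
goto(*lane(1,-.0275,-.009),.0255,BY,step=.047)
E
```

```text
t 63.35 pos [0.6266 0.028  0.1126] F [ 0.5  0.4 -0.9] w 0.446 g 0.0 yaw -0.0703 ('rel', array([-0.0289, -0.007 ]))
bar_m1 0.56 [-0.027  -0.0095] [ 0.6283  0.0253 -0.0731] 57 18
bar_s1 0.97 [-0.02   -0.1601] [ 0.6248 -0.1254 -0.0669] 41 25
bar_s1 0.96 [-0.0201 -0.1097] [ 0.6283 -0.0752 -0.0654] 42 23
ROT n=1 [-0.0009  0.0094  0.013 ]   TRAVEL n=2 [0.0112 0.0271 0.8788]  total mm [ 1.1  2.7 87.9]
```

Request:
apply_moves(fingers=[0.45,0.45,0.45,0.45,0.45], travel=[[0.02,0.04,0.9],[0,0,0.6],[0,0,0.25],[0,0,0],[0,0,0]], rotation=[[0,0,0],[0,0,0],[0,0,0],[0,0,0],[0,0,0]])

```text
time: 64.0
tool_pos: [0.6294, 0.0258, 0.0273]
tcp_rot: [-3.14, 0.109, -0.002]
wrist_force: [0.4, -0.4, 0.8]
width: 0.452
grip_force: 0.0
```

Request:
apply_moves(fingers=[0,0,0,0,0,0], travel=[[0,0,0],[0,0,0],[0,0,0],[0,0,0],[0,0,0],[0,0,0]], rotation=[[0,0,0],[0,0,0],[0,0,0],[0,0,0],[0,0,0],[0,0,0]], newtons=60)

```text
time: 64.6
tool_pos: [0.6306, 0.0254, 0.0288]
tcp_rot: [-3.139, 0.111, -0.006]
wrist_force: [-1.6, 1.4, 6.8]
width: 0.177
grip_force: 58.8
```

```bash
python3 - <<'E'
from plan import *
s=show(1); p=s['tool_pos'].copy(); p[2]+=.065; goto(.5714,.2872,p[2],-.055,pos=p,cy=yawof(s['tcp_rot']),step=.047)
E
```

```text
t 64.6 pos [0.6306 0.0254 0.0288] F [-1.6  1.4  6.8] w 0.177 g 58.8 yaw -0.0704 ('rel', array([-0.0248, -0.0093]))
ROT n=1 [ 0.     0.    -0.147]   TRAVEL n=6 [-0.2449 -0.8606 -0.    ]  total mm [ -73.5 -258.2   -0. ]
```

Request:
apply_moves(fingers=[0,0,0,0,0,0,0,0,0,0,0,0], travel=[[0,0,-0.3],[0,0,-0.5],[0,0,-0.5],[-0.24,-0.86,0],[-0.24,-0.86,0],[-0.24,-0.86,0],[-0.24,-0.86,0],[-0.23,-0.86,0],[-0.23,-0.86,0],[0,0,0],[0,0,0],[0,0,0]], rotation=[[0,0,-0.15],[0,0,0],[0,0,0],[0,0,0],[0,0,0],[0,0,0],[0,0,0],[0,0,0],[0,0,0],[0,0,0],[0,0,0],[0,0,0]])

```text
time: 65.8
tool_pos: [0.5719, 0.2858, 0.0916]
tcp_rot: [3.14, -0.086, 0.0]
wrist_force: [-0.4, -0.5, -1.0]
width: 0.179
grip_force: 59.0
```

```bash
python3 - <<'E'
from bars import *
from plan import *
show();c=cam('wrist')
for n,z in(('tray_l',.014),('bar_m1',.099)):
  for r in regions_of('wrist',n):
    if r['p']>.3: q,w,h=rectp(c,r['mask'],z); print(n,round(r['p'],2),q.round(4),round(w),round(h))
goto(.5739,.2872,.0225,-.055)
E
```

```text
t 65.8 pos [0.5719 0.2858 0.0916] F [-0.4 -0.5 -1. ] w 0.179 g 59.0 yaw -0.0545 
tray_l 0.91 [ 0.5169  0.3407 -0.0178] 30 30
tray_l 0.91 [ 0.4935  0.4841 -1.4854] 133 89
tray_l 0.71 [ 0.6754  0.4346 -0.2661] 85 67
tray_l 0.67 [0.6193 0.1147 0.171 ] 181 44
tray_l 0.62 [0.5737 0.287  1.5226] 127 72
bar_m1 0.6 [ 0.5733  0.2855 -0.0547] 58 16
ROT n=1 [ 0.0026  0.0006 -0.0122]   TRAVEL n=2 [ 0.016  -0.0206  0.689 ]  total mm [ 1.6 -2.1 68.9]
```

Request:
apply_moves(fingers=[0,0,0,0,0,0], travel=[[0.01,-0.02,0.6],[0,0,0.5],[0,0,0.26],[0,0,0],[0,0,0],[0,0,0]], rotation=[[0,0,0],[0,0,0],[0,0,0],[0,0,0],[0,0,0],[0,0,0]])

```text
time: 66.55
tool_pos: [0.5731, 0.2867, 0.0241]
tcp_rot: [3.14, -0.087, 0.001]
wrist_force: [-1.3, -3.2, 3.4]
width: 0.18
grip_force: 61.0
```

Request:
apply_moves(fingers=[0,0,0], travel=[[0,0,0.04],[0,0,0],[0,0,0]], rotation=[[0,0,0],[0,0,0],[0,0,0]])

```text
time: 66.85
tool_pos: [0.5735, 0.287, 0.0231]
tcp_rot: [3.14, -0.085, 0.003]
wrist_force: [-0.9, -5.4, 9.0]
width: 0.175
grip_force: 61.6
```

Request:
apply_moves(fingers=[0.45,0.45,0.45,0.45,0.45,0.45,0.45,0.45,0.45], travel=[[0,0,-0.02],[0,0,0],[0,0,0],[0,0,0],[0,0,-0.3],[0,0,-0.8],[0,0,-0.8],[0,0,0],[0,0,0]], rotation=[[0,0,0],[0,0,0],[0,0,0],[0,0,0],[0,0,0],[0,0,0],[0,0,0],[0,0,0],[0,0,0]])

```text
time: 67.75
tool_pos: [0.5738, 0.2885, 0.1202]
tcp_rot: [-3.138, 0.085, -0.007]
wrist_force: [0.0, 0.4, -0.4]
width: 0.453
grip_force: 0.0
```

```bash
cat > chk.py <<'E'
from bars import *
from plan import *
def chk(bn):
  for cn in('wrist','top'):
    c=cam(cn)
    for n,z in(('tray_l',.014),(bn,.025)):
      for r in regions_of(cn,n):
        if r['p']>.3:
            q,w,h=rectp(c,r['mask'],z)
            if .23<q[1]<.34 and q[0]<.65: print(cn,n,round(r['p'],2),q.round(4),round(w,1),round(h,1))
E
python3 - <<'E'
from chk import *
show(); chk('bar_m1')
goto(*lane(-1,-.02,-.009),.11,BY,step=.047)
E
```

```text
t 67.75 pos [0.5738 0.2885 0.1202] F [ 0.   0.4 -0.4] w 0.453 g 0.0 yaw -0.0544 
wrist tray_l 0.9 [0.4205 0.2976 1.5165] 98.0 14.5
wrist tray_l 0.75 [0.5736 0.2872 1.5085] 126.7 72.1
wrist tray_l 0.58 [0.4838 0.2939 1.5205] 100.1 90.3
wrist bar_m1 0.7 [ 0.568   0.2871 -0.039 ] 58.9 18.7
top tray_l 0.92 [ 0.5711  0.2497 -0.0138] 71.6 55.5
top tray_l 0.76 [ 0.4974  0.2415 -0.0026] 48.2 25.3
ROT n=1 [0.0133 0.026  0.1476]   TRAVEL n=8 [0.2057 0.9019 0.0139]  total mm [ 82.3 360.8   5.6]
```

The medium bar sits about 5 mm back, with its rear end probably up on the tray wall. I'll regrip it and shift it +5 mm.

Request:
apply_moves(fingers=[0.45,0.45,0.45,0.45,0.45], travel=[[0,0.02,0.9],[0,0,0.7],[0,0,0.3],[0,0,0],[0,0,0]], rotation=[[0,0,0],[0,0,0],[0,0,0],[0,0,0],[0,0,0]])

```text
time: 68.55
tool_pos: [0.5728, 0.2869, 0.0227]
tcp_rot: [-3.14, 0.086, -0.0]
wrist_force: [1.2, 0.2, 0.3]
width: 0.445
grip_force: 0.0
```

Request:
apply_moves(fingers=[0,0,0,0,0,0], travel=[[0,0,0],[0,0,0],[0,0,0],[0,0,0],[0,0,0],[0,0,0]], rotation=[[0,0,0],[0,0,0],[0,0,0],[0,0,0],[0,0,0],[0,0,0]], newtons=40)

```text
time: 69.15
tool_pos: [0.5742, 0.2876, 0.0247]
tcp_rot: [-3.138, 0.086, -0.006]
wrist_force: [-0.1, 0.2, 6.7]
width: 0.186
grip_force: 39.5
```

Request:
apply_moves(fingers=[0,0,0,0,0,0,0], travel=[[0,0,-0.1],[0.1,0,0],[0,0,0],[0,0,0.06],[0,0,0],[0,0,0],[0,0,0]], rotation=[[0,0,0],[0,0,0],[0,0,0],[0,0,0],[0,0,0],[0,0,0],[0,0,0]])

```text
time: 69.85
tool_pos: [0.5773, 0.2864, 0.0244]
tcp_rot: [3.14, -0.086, -0.0]
wrist_force: [-0.7, -1.4, 3.4]
width: 0.188
grip_force: 39.7
```

Request:
apply_moves(fingers=[0,0,0], travel=[[0,0,0.04],[0,0,0],[0,0,0]], rotation=[[0,0,0],[0,0,0],[0,0,0]])

```text
time: 70.15
tool_pos: [0.5769, 0.2865, 0.0238]
tcp_rot: [3.14, -0.086, -0.001]
wrist_force: [-5.1, -0.7, 12.0]
width: 0.192
grip_force: 40.9
```

Request:
apply_moves(fingers=[0.45,0.45,0.45,0.45,0.45,0.45,0.45,0.45,0.45,0.45], travel=[[0,0,-0.03],[0,0,0],[0,0,0],[0,0,0],[0,0,-0.3],[0,0,-0.8],[0,0,-0.8],[0,0,0],[0,0,0],[0,0,0]], rotation=[[0,0,0],[0,0,0],[0,0,0],[0,0,0],[0,0,0],[0,0,0],[0,0,0],[0,0,0],[0,0,0],[0,0,0]])

```text
time: 71.15
tool_pos: [0.5766, 0.2861, 0.1182]
tcp_rot: [3.14, -0.086, -0.002]
wrist_force: [-0.9, -0.9, -0.7]
width: 0.444
grip_force: 0.0
```

```bash
python3 - <<'E'
from chk import *
show(); chk('bar_m1'); 
c=cam('wrist'); cv2.imwrite('pics/x.png',c['image'][:,:,::-1]); cv2.imwrite('pics/scene3.png',cam('scene')['image'][:,:,::-1])
E
python3 - <<'E'
# grey profile along the tray axis through the bar and beside it
import sys; sys.path.insert(0,'.')
from m import *
c=read_camera('wrist'); g=c['image'].mean(2)
ex=np.array([np.cos(-.055),np.sin(-.055)]);ey=np.array([-ex[1],ex[0]])
for off,z in((0,.025),(.03,.014)):
    xs=np.arange(-.042,.043,.002); P=np.array([[*(np.array([.5725,.287])+ex*t+ey*off),z] for t in xs]); u=np.round(proj(c,P)).astype(int)
    print(off,[(int(round(t*1000)),int(g[b,a])) for t,(a,b) in zip(xs,u) if 0<=a<640 and 0<=b<480])
E
```

```text
t 71.15 pos [0.5766 0.2861 0.1182] F [-0.9 -0.9 -0.7] w 0.444 g 0.0 yaw -0.0545 
wrist tray_l 0.71 [0.5736 0.2869 1.517 ] 127.3 72.7
wrist tray_l 0.6 [0.4837 0.291  1.5139] 99.9 91.5
wrist bar_m1 0.72 [ 0.5724  0.2861 -0.0649] 56.9 17.7
top tray_l 0.95 [ 0.5708  0.2484 -0.0007] 71.7 53.2
top tray_l 0.54 [ 0.5019  0.2381 -0.0025] 39.1 18.4
0 [(-42, 75), (-40, 94), (-38, 107), (-36, 144), (-34, 137), (-32, 138), (-30, 151), (-28, 150), (-26, 151), (-24, 151), (-22, 151), (-20, 151), (-18, 152), (-16, 152), (-14, 152), (-12, 151), (-10, 153), (-8, 153), (-6, 153), (-4, 144), (-2, 119), (0, 143), (2, 144), (4, 144), (6, 121), (8, 122), (10, 122), (12, 120), (14, 122), (16, 122), (18, 121), (20, 136), (22, 207), (24, 243), (26, 95), (28, 111), (30, 201), (32, 200), (34, 163), (36, 200), (38, 107), (40, 186), (42, 210)]
0.03 [(-42, 106), (-40, 142), (-38, 160), (-36, 145), (-34, 135), (-32, 125), (-30, 74), (-28, 125), (-26, 136), (-24, 136), (-22, 135), (-20, 136), (-18, 136), (-16, 137), (-14, 137), (-12, 138), (-10, 138), (-8, 138), (-6, 138), (-4, 138), (-2, 136), (0, 138), (2, 138), (4, 139), (6, 139), (8, 132), (10, 122), (12, 122), (14, 121), (16, 122), (18, 121), (20, 122), (22, 122), (24, 122), (26, 123), (28, 124), (30, 125), (32, 106), (34, 124), (36, 85), (38, 125), (40, 179), (42, 207)]
```

The medium bar now lies within about 1 mm of the tray centre and looks flat. Next is the first short bar.

```bash
python3 - <<'E'
from plan import *
goto(*lane(-1,-.02,-.009),.11,BY,step=.047)
E
```

```text
ROT n=1 [0.0041 0.0071 0.1477]   TRAVEL n=8 [0.1909 0.9007 0.0206]  total mm [ 76.4 360.3   8.2]
```

Request:
apply_moves(fingers=[0.45,0.45,0.45,0.45,0.45,0.45,0.45,0.45,0.45,0.45,0.45,0.45], travel=[[0,0,0],[0.19,0.9,0],[0.19,0.9,0],[0.19,0.9,0],[0.19,0.9,0],[0.19,0.9,0],[0.19,0.9,0],[0.19,0.9,0],[0.19,0.9,0],[0,0,0],[0,0,0],[0,0,0]], rotation=[[0,0,0.15],[0,0,0],[0,0,0],[0,0,0],[0,0,0],[0,0,0],[0,0,0],[0,0,0],[0,0,0],[0,0,0],[0,0,0],[0,0,0]])

```text
time: 72.8
tool_pos: [0.6276, -0.0772, 0.1186]
tcp_rot: [-3.139, 0.11, 0.001]
wrist_force: [0.1, 0.7, 0.2]
width: 0.45
grip_force: 0.0
```

```bash
python3 - <<'E'
from bars import *
from plan import *
show(-1);c=cam('wrist')
for r in regions_of('wrist','bar_s1'):
    if r['p']>.3: q,w,h=rectp(c,r['mask'],.033); print(round(r['p'],2),bedrel(q,-1).round(4),q.round(4),round(w),round(h))
goto(*lane(-1,-.02,-.009),.0255,BY,step=.047)
E
```

```text
t 72.8 pos [ 0.6276 -0.0772  0.1186] F [0.1 0.7 0.2] w 0.45 g 0.0 yaw -0.0703 ('rel', array([-0.0206, -0.0078]))
0.96 [-0.0193 -0.0094] [ 0.6287 -0.0789 -0.0767] 42 18
0.8 [-0.0194 -0.06  ] [ 0.6251 -0.1293 -0.0677] 42 20
ROT n=1 [-0.0035  0.0038  0.0132]   TRAVEL n=2 [0.0058 0.0195 0.9317]  total mm [ 0.6  2.  93.2]
```

Request:
apply_moves(fingers=[0.45,0.45,0.45,0.45,0.45], travel=[[0,0.03,0.9],[0,0,0.7],[0,0,0.29],[0,0,0],[0,0,0]], rotation=[[0,0,0],[0,0,0],[0,0,0],[0,0,0],[0,0,0]])

```text
time: 73.4
tool_pos: [0.6286, -0.0789, 0.0252]
tcp_rot: [3.14, -0.109, 0.002]
wrist_force: [0.1, -0.4, 0.2]
width: 0.45
grip_force: 0.0
```

Request:
apply_moves(fingers=[0,0,0,0,0,0], travel=[[0,0,0],[0,0,0],[0,0,0],[0,0,0],[0,0,0],[0,0,0]], rotation=[[0,0,0],[0,0,0],[0,0,0],[0,0,0],[0,0,0],[0,0,0]], newtons=60)

```text
time: 74.0
tool_pos: [0.6299, -0.0797, 0.027]
tcp_rot: [3.139, -0.111, 0.007]
wrist_force: [-0.9, 1.3, 6.9]
width: 0.183
grip_force: 59.3
```

```bash
python3 - <<'E'
from plan import *
T=np.array([.3905,.298]); ex=np.array([math.cos(-.05),math.sin(-.05)]); ey=np.array([-ex[1],ex[0]])
print(T+.027*ey,T-.027*ey)
s=show(-1); p=s['tool_pos'].copy(); p[2]+=.065; goto(*(T+.027*ey),p[2],-.05,pos=p,cy=yawof(s['tcp_rot']),step=.047)
E
```

```text
[0.39184944 0.32496626] [0.38915056 0.27103374]
t 74.0 pos [ 0.6299 -0.0797  0.027 ] F [-0.9  1.3  6.9] w 0.183 g 59.3 yaw -0.0704 ('rel', array([-0.0181, -0.0101]))
ROT n=1 [ 0.      0.     -0.1948]   TRAVEL n=10 [-0.516  -0.7846 -0.    ]  total mm [-258.  -392.3   -0. ]
```

Request:
apply_moves(fingers=[0,0,0,0,0,0,0,0,0,0,0], travel=[[0,0,-0.3],[0,0,-0.5],[0,0,-0.5],[-0.51,-0.78,0],[-0.51,-0.78,0],[-0.51,-0.78,0],[-0.51,-0.78,0],[-0.51,-0.78,0],[-0.51,-0.78,0],[-0.51,-0.78,0],[-0.51,-0.78,0]], rotation=[[0,0,-0.2],[0,0,0],[0,0,0],[0,0,0],[0,0,0],[0,0,0],[0,0,0],[0,0,0],[0,0,0],[0,0,0],[0,0,0]])

```text
time: 75.1
tool_pos: [0.4385, 0.2435, 0.0905]
tcp_rot: [-3.14, 0.077, -0.002]
wrist_force: [1.0, 0.3, -0.7]
width: 0.185
grip_force: 58.8
```

Request:
apply_moves(fingers=[0,0,0,0,0,0], travel=[[-0.51,-0.78,0],[-0.53,-0.82,0],[0,0,0],[0,0,0],[0,0,0],[0,0,0]], rotation=[[0,0,0],[0,0,0],[0,0,0],[0,0,0],[0,0,0],[0,0,0]])

```text
time: 75.7
tool_pos: [0.3921, 0.3234, 0.0895]
tcp_rot: [3.14, -0.08, 0.0]
wrist_force: [-0.1, 0.1, 0.7]
width: 0.183
grip_force: 58.9
```

```bash
python3 - <<'E'
from bars import *
from plan import *
s=show();c=cam('wrist')
for n,z in(('tray_s',.014),('bar_s1',s['tool_pos'][2]-.012+.018)):
  for r in regions_of('wrist',n):
    q,w,h=rectp(c,r['mask'],z)
    if r['p']>.3 and .2<q[1]<.36: print(n,round(r['p'],2),r['bbox'],q.round(4),round(w),round(h))
goto(.3931,.325,.021,-.05)
E
```

```text
t 75.7 pos [0.3921 0.3234 0.0895] F [-0.1  0.1  0.7] w 0.183 g 58.9 yaw -0.0511 
tray_s 0.95 [262.2, 219.0, 212.3, 88.5] [0.39   0.2989 1.5215] 127 58
tray_s 0.76 [259.5, 1.1, 237.9, 4.4] [0.5333 0.2893 1.5303] 123 2
tray_s 0.75 [254.3, 24.6, 240.9, 164.6] [0.4797 0.2939 1.5217] 127 86
bar_s1 0.97 [305.2, 274.7, 46.2, 103.4] [ 0.3925  0.3232 -0.0565] 46 17
ROT n=1 [ 0.0011 -0.0001 -0.0136]   TRAVEL n=2 [ 0.0091 -0.015   0.6831]  total mm [ 0.9 -1.5 68.3]
```

Request:
apply_moves(fingers=[0,0,0,0,0,0], travel=[[0.02,-0.02,0.6],[0,0,0.5],[0,0,0.24],[0,0,0],[0,0,0],[0,0,0]], rotation=[[0,0,0],[0,0,0],[0,0,0],[0,0,0],[0,0,0],[0,0,0]])

```text
time: 76.45
tool_pos: [0.3933, 0.326, 0.0234]
tcp_rot: [-3.14, 0.078, -0.002]
wrist_force: [0.4, -0.1, -1.1]
width: 0.184
grip_force: 58.9
```

Request:
apply_moves(fingers=[0,0,0], travel=[[0,0,0.04],[0,0,0],[0,0,0]], rotation=[[0,0,0],[0,0,0],[0,0,0]])

```text
time: 76.75
tool_pos: [0.3925, 0.3257, 0.0206]
tcp_rot: [-3.14, 0.077, -0.001]
wrist_force: [-0.6, -0.1, -0.4]
width: 0.185
grip_force: 58.9
```

Expected contact is at z = 0.019, so 1 mm more and then release.

Request:
apply_moves(fingers=[0,0,0], travel=[[0,0,0.03],[0,0,0],[0,0,0]], rotation=[[0,0,0],[0,0,0],[0,0,0]])

```text
time: 77.05
tool_pos: [0.3926, 0.3258, 0.019]
tcp_rot: [-3.14, 0.077, -0.001]
wrist_force: [-0.8, 0.3, 2.3]
width: 0.182
grip_force: 59.1
```

Request:
apply_moves(fingers=[0.45,0.45,0.45,0.45,0.45,0.45,0.45,0.45,0.45,0.45], travel=[[0,0,0],[0,0,0],[0,0,0],[0,0,0],[0,0,-0.3],[0,0,-0.8],[0,0,-0.8],[0,0,0],[0,0,0],[0,0,0]], rotation=[[0,0,0],[0,0,0],[0,0,0],[0,0,0],[0,0,0],[0,0,0],[0,0,0],[0,0,0],[0,0,0],[0,0,0]])

```text
time: 78.05
tool_pos: [0.3916, 0.325, 0.1127]
tcp_rot: [3.14, -0.077, -0.002]
wrist_force: [-0.3, 0.1, 0.0]
width: 0.446
grip_force: 0.0
```

```bash
python3 - <<'E'
from chk import *
show(); chk('bar_s1')
goto(*lane(-2,-.02,-.009),.12,BY,step=.048)
E
```

```text
t 78.05 pos [0.3916 0.325  0.1127] F [-0.3  0.1  0. ] w 0.446 g 0.0 yaw -0.0493 
wrist tray_l 0.96 [0.3903 0.2989 1.5196] 127.5 56.8
wrist tray_l 0.82 [0.4795 0.2941 1.5214] 127.8 85.8
wrist tray_l 0.72 [0.5365 0.2893 1.5319] 126.6 8.7
wrist bar_s1 0.92 [ 0.3917  0.3254 -0.0597] 43.0 17.2
top tray_l 0.65 [0.3897 0.2855 1.5649] 103.2 54.5
top tray_l 0.6 [0.4825 0.2931 1.5344] 128.7 88.6
top tray_l 0.56 [0.5722 0.2852 1.5209] 125.8 69.7
top tray_l 0.33 [ 0.4808  0.2952 -0.0518] 69.1 21.0
top bar_s1 0.51 [ 0.372   0.32   -1.1181] 16.3 9.1
ROT n=1 [0.0123 0.0144 0.1975]   TRAVEL n=11 [ 0.4798  0.7965 -0.0132]  total mm [263.9 438.1  -7.3]
```

The short bar is centred in its tray. Now the last bar.

Request:
apply_moves(fingers=[0.45,0.45,0.45,0.45,0.45,0.45,0.45,0.45,0.45,0.45,0.45,0.45], travel=[[0,0,0],[0.48,0.8,0],[0.48,0.8,0],[0.48,0.8,0],[0.48,0.8,0],[0.48,0.8,0],[0.48,0.8,0],[0.48,0.8,0],[0.48,0.8,0],[0.48,0.8,0],[0.48,0.78,0],[0.48,0.78,0]], rotation=[[0,0,0.2],[0,0,0],[0,0,0],[0,0,0],[0,0,0],[0,0,0],[0,0,0],[0,0,0],[0,0,0],[0,0,0],[0,0,0],[0,0,0]])

```text
time: 79.55
tool_pos: [0.6256, -0.1318, 0.1136]
tcp_rot: [-3.139, 0.112, 0.0]
wrist_force: [0.6, 2.1, 1.2]
width: 0.453
grip_force: 0.0
```

Request:
apply_moves(fingers=[0.45,0.45,0.45,0.45], travel=[[0,0,0],[0,0,0],[0,0,0],[0,0,0]], rotation=[[0,0,0],[0,0,0],[0,0,0],[0,0,0]])

```text
time: 79.95
tool_pos: [0.6243, -0.1284, 0.1135]
tcp_rot: [-3.139, 0.108, 0.002]
wrist_force: [0.4, -0.1, 0.0]
width: 0.449
grip_force: 0.0
```

```bash
python3 - <<'E'
from bars import *
from plan import *
show(-2);c=cam('wrist')
for r in regions_of('wrist','bar_s1'):
    if r['p']>.3: q,w,h=rectp(c,r['mask'],.033); print(round(r['p'],2),bedrel(q,-2).round(4),q.round(4),round(w),round(h))
goto(*lane(-2,-.02,-.009),.0255,BY,step=.047)
E
```

```text
t 79.95 pos [ 0.6243 -0.1284  0.1135] F [ 0.4 -0.1  0. ] w 0.449 g 0.0 yaw -0.069 ('rel', array([-0.0203, -0.0071]))
0.92 [-0.0194 -0.0093] [ 0.625  -0.1307 -0.0592] 41 18
0.51 [-0.0215  0.0821] [ 0.6294 -0.0393  1.502 ] 261 181
0.48 [-0.1674 -0.2356] [ 0.4616 -0.3461  0.8551] 86 19
ROT n=1 [-0.002   0.0027  0.0125]   TRAVEL n=2 [0.     0.0185 0.8831]  total mm [ 0.   1.8 88.3]
```

Request:
apply_moves(fingers=[0.45,0.45,0.45,0.45,0.45], travel=[[-0.02,0.04,0.9],[0,0,0.6],[0,0,0.28],[0,0,0],[0,0,0]], rotation=[[0,0,0],[0,0,0],[0,0,0],[0,0,0],[0,0,0]])

```text
time: 80.55
tool_pos: [0.6246, -0.1316, 0.0257]
tcp_rot: [3.139, -0.109, 0.002]
wrist_force: [0.3, -0.4, 0.7]
width: 0.448
grip_force: 0.0
```

Request:
apply_moves(fingers=[0,0,0,0,0,0], travel=[[0,0,0],[0,0,0],[0,0,0],[0,0,0],[0,0,0],[0,0,0]], rotation=[[0,0,0],[0,0,0],[0,0,0],[0,0,0],[0,0,0],[0,0,0]], newtons=60)

```text
time: 81.15
tool_pos: [0.6259, -0.1322, 0.0274]
tcp_rot: [3.139, -0.11, 0.007]
wrist_force: [-0.1, 1.7, 6.6]
width: 0.179
grip_force: 59.2
```

```bash
python3 - <<'E'
from plan import *
s=show(-2); p=s['tool_pos'].copy(); p[2]+=.065; goto(.3903,.272,p[2],-.05,pos=p,cy=yawof(s['tcp_rot']),step=.047)
E
```

```text
t 81.15 pos [ 0.6259 -0.1322  0.0274] F [-0.1  1.7  6.6] w 0.179 g 59.2 yaw -0.0703 ('rel', array([-0.0184, -0.0108]))
ROT n=1 [-0.      0.     -0.1939]   TRAVEL n=10 [-0.511  -0.7839 -0.    ]  total mm [-255.5 -391.9   -0. ]
```

Request:
apply_moves(fingers=[0,0,0,0,0,0,0,0,0,0,0], travel=[[0,0,-0.3],[0,0,-0.5],[0,0,-0.5],[-0.51,-0.78,0],[-0.51,-0.78,0],[-0.51,-0.78,0],[-0.51,-0.78,0],[-0.51,-0.78,0],[-0.51,-0.78,0],[-0.51,-0.78,0],[-0.51,-0.78,0]], rotation=[[0,0,-0.2],[0,0,0],[0,0,0],[0,0,0],[0,0,0],[0,0,0],[0,0,0],[0,0,0],[0,0,0],[0,0,0],[0,0,0]])

```text
time: 82.25
tool_pos: [0.4346, 0.1912, 0.0909]
tcp_rot: [-3.14, 0.077, -0.002]
wrist_force: [0.7, 0.6, -1.1]
width: 0.18
grip_force: 58.8
```

Request:
apply_moves(fingers=[0,0,0,0,0,0], travel=[[-0.51,-0.78,0],[-0.51,-0.8,0],[0,0,0],[0,0,0],[0,0,0],[0,0,0]], rotation=[[0,0,0],[0,0,0],[0,0,0],[0,0,0],[0,0,0],[0,0,0]])

```text
time: 82.85
tool_pos: [0.3892, 0.2702, 0.09]
tcp_rot: [3.14, -0.08, 0.0]
wrist_force: [0.6, 0.1, 0.0]
width: 0.18
grip_force: 58.9
```

```bash
python3 - <<'E'
from bars import *
from plan import *
s=show();c=cam('wrist')
for n,z in(('tray_s',.014),('bar_s1',.025)):
  for r in regions_of('wrist',n):
    q,w,h=rectp(c,r['mask'],z)
    if r['p']>.3 and .2<q[1]<.36: print(n,round(r['p'],2),r['bbox'],q.round(4),round(w),round(h))
goto(.3903,.272,.0195,-.05)
E
```

```text
t 82.85 pos [0.3892 0.2702 0.09  ] F [0.6 0.1 0. ] w 0.18 g 58.9 yaw -0.0511 
tray_s 0.65 [158.9, 0.6, 238.3, 4.3] [0.5332 0.2886 1.5102] 124 3
tray_s 0.65 [152.7, 24.5, 242.0, 165.1] [0.4795 0.2935 1.52  ] 128 86
tray_s 0.55 [173.9, 219.0, 211.8, 87.5] [0.3907 0.2982 1.5217] 127 58
bar_s1 0.79 [213.0, 229.3, 42.1, 76.7] [ 0.3918  0.3235 -0.0542] 44 21
ROT n=1 [ 0.0017  0.0011 -0.0144]   TRAVEL n=2 [ 0.011  -0.0184  0.7026]  total mm [ 1.1 -1.8 70.3]
```

Request:
apply_moves(fingers=[0,0,0,0,0,0], travel=[[0.02,-0.02,0.6],[0,0,0.5],[0,0,0.26],[0,0,0],[0,0,0],[0,0,0]], rotation=[[0,0,0],[0,0,0],[0,0,0],[0,0,0],[0,0,0],[0,0,0]])

```text
time: 83.6
tool_pos: [0.3905, 0.2727, 0.0228]
tcp_rot: [-3.14, 0.078, -0.002]
wrist_force: [0.5, 0.8, -0.7]
width: 0.181
grip_force: 63.3
```

Request:
apply_moves(fingers=[0,0,0], travel=[[0,0,0.05],[0,0,0],[0,0,0]], rotation=[[0,0,0],[0,0,0],[0,0,0]])

```text
time: 83.9
tool_pos: [0.3897, 0.2724, 0.0196]
tcp_rot: [-3.14, 0.077, -0.001]
wrist_force: [-0.3, -0.4, -1.2]
width: 0.183
grip_force: 63.3
```

Request:
apply_moves(fingers=[0.45,0.45,0.45,0.45,0.45,0.45,0.45,0.45,0.45,0.45,0.45,0.45], travel=[[0,0,0.01],[0,0,0],[0,0,0],[0,0,0],[0,0,-0.3],[0,0,-0.8],[0,0,-0.9],[0,0,-0.9],[0,0,-0.9],[0,0,-0.9],[0,0,0],[0,0,0]], rotation=[[0,0,0],[0,0,0],[0,0,0],[0,0,0],[0,0,0],[0,0,0],[0,0,0],[0,0,0],[0,0,0],[0,0,0],[0,0,0],[0,0,0]])

```text
time: 85.1
tool_pos: [0.3903, 0.2727, 0.2554]
tcp_rot: [-3.139, 0.077, -0.005]
wrist_force: [-0.4, -0.0, -0.7]
width: 0.449
grip_force: 0.0
```

Request:
apply_moves(fingers=[0.45,0.45,0.45,0.45,0.45,0.45,0.45,0.45,0.45], travel=[[0,0.8,0],[0,0.8,0],[0,0.8,0],[0,0.8,0],[0,0.8,0],[0,0.8,0],[0,0,0],[0,0,0],[0,0,0]], rotation=[[0,0,0],[0,0,0],[0,0,0],[0,0,0],[0,0,0],[0,0,0],[0,0,0],[0,0,0],[0,0,0]])

```text
time: 86.0
tool_pos: [0.3771, 0.0332, 0.2525]
tcp_rot: [-3.14, 0.077, 0.004]
wrist_force: [0.6, -0.1, 1.1]
width: 0.452
grip_force: 0.0
```

```bash
python3 - <<'E'
from chk import *
show()
for cn in('top','scene','wrist'):
    c=cam(cn)
    for n,z in(('tray_l',.014),('bar_s1',.025),('bar_m1',.025),('bar_l1',.025)):
      for r in regions_of(cn,n):
        if r['p']>.3:
            q,w,h=rectp(c,r['mask'],z)
            if .23<q[1]<.34 and q[0]<.65: print(cn,n,round(r['p'],2),q.round(4),round(w,1),round(h,1))
c=read_camera('top')
for n in('mouse','accelerometer','signal_box'): print(n,[(round(r['p'],2),back(c,[r['location']],0)[0].round(4)) for r in tip_of('top',n)[:2]])
E
```

```text
t 86.0 pos [0.3771 0.0332 0.2525] F [ 0.6 -0.1  1.1] w 0.452 g 0.0 yaw -0.049 
top tray_l 0.82 [0.4808 0.2934 1.5321] 133.2 89.5
top tray_l 0.77 [0.3883 0.2986 1.5189] 128.8 57.9
top tray_l 0.76 [0.5717 0.2864 1.554 ] 129.7 71.6
top bar_s1 0.65 [ 0.3878  0.3234 -0.0022] 40.6 22.9
top bar_m1 0.79 [0.5703 0.287  0.0034] 52.9 18.4
top bar_l1 0.84 [ 0.4803  0.2938 -0.0128] 68.1 22.8
scene tray_l 0.94 [0.483  0.2915 1.5359] 135.5 91.1
scene tray_l 0.86 [0.5743 0.2837 1.5504] 132.8 74.5
scene tray_l 0.66 [0.3921 0.2963 1.521 ] 132.9 61.6
scene bar_s1 0.65 [ 0.3953  0.3201 -0.0697] 45.8 24.7
scene bar_s1 0.5 [ 0.3917  0.2677 -0.0508] 46.7 24.0
scene bar_m1 0.69 [ 0.5737  0.2821 -0.0565] 59.5 26.6
scene bar_l1 0.53 [ 0.4826  0.2898 -0.049 ] 78.4 29.3
wrist tray_l 0.9 [0.5608 0.2789 1.4639] 127.2 61.2
wrist tray_l 0.82 [0.4795 0.2897 1.5121] 135.2 85.6
wrist tray_l 0.66 [0.389  0.2946 1.51  ] 133.5 58.7
wrist bar_s1 0.75 [ 0.3903  0.3177 -0.0521] 41.4 31.1
wrist bar_s1 0.74 [ 0.3874  0.2661 -0.0514] 41.0 27.9
wrist bar_s1 0.61 [0.5577 0.2719 1.4638] 123.2 59.4
wrist bar_m1 0.84 [ 0.5633  0.2803 -0.0593] 50.8 30.0
wrist bar_l1 0.65 [ 0.4779  0.2869 -0.05  ] 68.8 28.8
mouse [(0.69, array([ 0.7951, -0.1557,  0.    ]))]
accelerometer [(0.46, array([ 0.7071, -0.3394,  0.    ]))]
signal_box [(0.73, array([0.7496, 0.2605, 0.    ])), (0.64, array([0.4821, 0.2988, 0.    ]))]
```

Every bar is within 2 mm of its tray's centre line, so none can be resting on a wall. The bystanders show no clear shift and the arm is clear, so I'm handing in.

```bash
python3 -c "
from workcell import *
print(finish_job())"
```

```text
the job is handed in; nothing more can be done
None
```

I handed the job in at about 86 s; no verdict came back. All four bars present (two short, one medium, one long) were set home, the pedal was held on its stop for over 2 s, and each bar now lies in its matching tray within about 2 mm of centre. I had no pictures left, so that rests on measurements only.

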